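# Close up the filler bench

## Robot

A 6-joint arm with a two-finger parallel gripper is mounted at the origin on the work surface. World frame = base frame: x ahead of the robot, y to its left, z up, the work surface at z = 0. Lengths are in m, angles in rad, forces in N, time in s.
With the tool pointing down it reaches from about 0.375 to 0.925 m from the base axis. Payload 5.7 kg.
Tool frame: the origin (TCP) lies at the very end of the fingers, on their centre line; the grasp point (between the pads) lies 19 mm behind it (r.pinch_z is the z of the grasp point in the tool frame, in m); z points along the fingers, y is the line along which they close (so a half turn about z gives the same grasp; the last joint's range is limited). The gripper opens to 85 mm and grips with 20 to 120 N. Pads are 22 mm wide; open, the fingers measure 114 mm over their backs; the gripper's body (76 mm by 85 mm) begins 54 mm behind the grasp point. The pads swing forward as they close: fully open they stand 13 mm farther back than shut.
Start: joints at [-1.454, 0.359, 1.51, -0, 1.272, -0.115], TCP at [0.138, -0.584, 0.231] pointing down, gripper open.
Joint ranges: [-2.97, 2.97], [-1.01, 2.36], [0.21, 2.38], [-0.96, 4.11], [0.2, 2.71], [-2.98, 2.98]. Speed limits (rad/s): [2.39, 2.39, 3.14, 3.14, 3.14, 3.14].

## Interface

Orientations are given as a unit quaternion [w, x, y, z].
In Python, from bench import r gives the robot as it stands.
- The arm moves only by the shell command python3 -m jog 'ROWS' [FORCE]. ROWS is a JSON object of lists of equal length, an entry for each row: "dp": the shift along the world's x, y, z in cm, a list of three; "turn": the turn, a rotation vector about the world's x, y, z in rad, a list of three; "hand": the gripper command: -1 is shut, 1 is fully open, values between are in proportion. In form: {"dp": [[x, y, z], ...], "turn": [[ax, ay, az], ...], "hand": [hand, ...]}. A call has 1 to 5 rows; each row is the pose to reach, as a shift and turn from the pose commanded when the call began; what a row does not reach only later rows make up. A row lasts 1/10 s, in which the tool goes at most 50 mm and 8.59 degrees, less where a joint would pass 70% of its speed; a pose out of reach is approached as far as the arm can. A call with a gripper value outside its range is refused whole. The fingers move at their own pace and stop on an object; FORCE is the grip in N (left out, the last holds). Time passes only in rows, so rows that repeat a pose let the fingers close. It gives the time, the measured TCP pose, the force, the opening and the grip force at its end, in the units of the state.
- r.sense(): the state, without advancing time (a new reading comes with each control period).
- r.read_camera(name): name is "scene" or "top" or "wrist"; returns (picture, depth): 480x640x3 uint8, red, green, blue; 480x640 float32, m along the optical axis (not along the pixel's ray), 0 where there is no reading.
- r.camera_info(name): a dict with "K" (3x3 intrinsics, pixels), "extrinsics" (4x4, takes a point from world to camera coordinates). Camera axes: x right, y down, z forward; pixel columns grow to the right and rows downward; lengths in m; the calibration is good to about 2 mm. A picture is of the moment at which its call begins: read the wrist's pose just before it. camera_info takes no time and is no camera call; for the wrist camera it gives the pose at the moment of the call.
- r.sign_off(): hands the job in; it is judged then, once.
Trained networks look in the newest picture that a camera, given by its name, has taken for a name from the list of things; names that differ only in an ending like _2 or _b are one class to them, and where a whole thing is asked for, a point or a joint stands for the part that bears it (a point fixed in the world has none). Each returns a list of dicts, best first, with "p" (0 to 1); they miss things now and then, are a little off and sometimes report something else, mostly with a low value. They report only what shows in the picture. A call takes as long as a camera call.
- r.search_frame(camera, target): "rect" ([left, top, right, bottom] in pixels, round what is visible of it).
The state is a dict: "time": time; "joint_pos": joint angles; "joint_vel": joint speeds; "effort": joint torques, N m; "tool_pos": TCP position; "tool_rot": TCP orientation; "wrist_force": force on the tool from outside, world axes, zero at the start; "torque": the same for the moment, N m; "grip_width": finger opening in m; "grasp_force": force on a finger pad.
Only numpy, scipy, OpenCV 4.12 (cv2) and the standard library are available. Lean on these libraries where they do the work, as an engineer would, in place of code of your own. Each camera call takes 0.05 s, during which the arm holds its last target. There are 200 camera calls.

## Task

Close up the filler bench for the night: slide every filling knife blade first into a slot of the blade rack, right up to its grip, and close every tub with a lid pressed down fully home all round, also the one whose lid is only perched on it. Leave the tubs standing upright on the bench; a lid left over may stay where it lies, and the brush jar, tape roll and sanding block are left alone.

Things in the scene. Friction and masses are not known exactly. Their poses are not given: they have to be found in the camera images.
- tub_a: one of up to four alike open white plastic tubs (tub_c, tub_d may be absent), loose, 0.4 kg. Body 60 mm across up to 54 mm, then a neck 52 across up to the rim, 70 above the foot. Four springy snap beads on the neck, 62 up, stick out to 61 across. Origin: centre of the foot; z up. At the start one knife lies across its mouth
- tub_b: one of up to four alike open white plastic tubs (tub_c, tub_d may be absent), loose, 0.4 kg. Body 60 mm across up to 54 mm, then a neck 52 across up to the rim, 70 above the foot. Four springy snap beads on the neck, 62 up, stick out to 61 across. Origin: centre of the foot; z up. At the start one lid sits on it, perched and not pressed home
- tub_c: one of up to four alike open white plastic tubs (tub_c, tub_d may be absent), loose, 0.4 kg. Body 60 mm across up to 54 mm, then a neck 52 across up to the rim, 70 above the foot. Four springy snap beads on the neck, 62 up, stick out to 61 across. Origin: centre of the foot; z up
- tub_d: one of up to four alike open white plastic tubs (tub_c, tub_d may be absent), loose, 0.4 kg. Body 60 mm across up to 54 mm, then a neck 52 across up to the rim, 70 above the foot. Four springy snap beads on the neck, 62 up, stick out to 61 across. Origin: centre of the foot; z up
- lid_a_mid (a point): centre, half-way up, of one of four alike white snap lids: 62 across, 16 high, 25 g; skirt 57 across inside, 13 deep, under a 3 mm top; +z its top side. Fits any tub. Perched on the beads this point is 74 mm above the tub's foot; about 10 N down (20 is plenty) snaps it home, top on the rim, this point 65 above the foot. Starts on the bench, skirt down
- lid_b_mid (a point): centre, half-way up, of one of four alike white snap lids: 62 across, 16 high, 25 g; skirt 57 across inside, 13 deep, under a 3 mm top; +z its top side. Fits any tub. Perched on the beads this point is 74 mm above the tub's foot; about 10 N down (20 is plenty) snaps it home, top on the rim, this point 65 above the foot. Starts on the bench, skirt down
- lid_c_mid (a point): centre, half-way up, of one of four alike white snap lids: 62 across, 16 high, 25 g; skirt 57 across inside, 13 deep, under a 3 mm top; +z its top side. Fits any tub. Perched on the beads this point is 74 mm above the tub's foot; about 10 N down (20 is plenty) snaps it home, top on the rim, this point 65 above the foot. Starts perched on tub_b
- lid_d_mid (a point): centre, half-way up, of one of four alike white snap lids: 62 across, 16 high, 25 g; skirt 57 across inside, 13 deep, under a 3 mm top; +z its top side. Fits any tub. Perched on the beads this point is 74 mm above the tub's foot; about 10 N down (20 is plenty) snaps it home, top on the rim, this point 65 above the foot. Starts on the bench, skirt down
- knife_a_grip (a point): middle of the wooden grip of one of up to three alike filling knives: 182 long, 80 g, underside flat. Grip 95 long, 22 wide, 15 high on a 2 mm steel plate; this point 9.5 above the underside, 50 behind the grip's front end, balance point 40 ahead of it. x to the blade, z out of the grip side. Starts across the mouth of tub_a, grip sticking out to the robot's side
- knife_a_tip (a point): middle of the blade's front edge of the same knife as knife_a_grip, 1 mm above the underside, 137 mm ahead of the grip point; same axes. Blade 75 long, 50 wide, 2 thick, starting 12 mm ahead of the grip
- knife_b_grip (a point): middle of the wooden grip of one of up to three alike filling knives (may be absent): 182 long, 80 g, underside flat. Grip 95 long, 22 wide, 15 high on a 2 mm steel plate; this point 9.5 above the underside, 50 behind the grip's front end, balance point 40 ahead of it. x to the blade, z out of the grip side. Starts flat on the bench
- knife_b_tip (a point): middle of the blade's front edge of the same knife as knife_b_grip, 1 mm above the underside, 137 mm ahead of the grip point; same axes. Blade 75 long, 50 wide, 2 thick, starting 12 mm ahead of the grip
- knife_c_grip (a point): middle of the wooden grip of one of up to three alike filling knives (may be absent): 182 long, 80 g, underside flat. Grip 95 long, 22 wide, 15 high on a 2 mm steel plate; this point 9.5 above the underside, 50 behind the grip's front end, balance point 40 ahead of it. x to the blade, z out of the grip side. Starts flat on the bench
- knife_c_tip (a point): middle of the blade's front edge of the same knife as knife_c_grip, 1 mm above the underside, 137 mm ahead of the grip point; same axes. Blade 75 long, 50 wide, 2 thick, starting 12 mm ahead of the grip
- rack: fixed plywood blade rack, 258 wide (y), 95 deep (x), 58 high: three level slots, mouths to its -x side. Slot floor 40 mm up with a lip 22 mm out in front; slots 62 wide, 8 high, 80 apart, under two cross bars. A knife slides in level, blade first, until its grip meets the front bar, blade edge 87 past the mouth. Origin: at bench height below the middle mouth; z up
- slot_0 (a point): centre of the mouth of slot 0 of the rack (4 mm above the slot floor); x points into the slot; all three are empty at the start and any knife may go in any
- slot_1 (a point): centre of the mouth of slot 1 of the rack (4 mm above the slot floor); x points into the slot; all three are empty at the start and any knife may go in any
- slot_2 (a point): centre of the mouth of slot 2 of the rack (4 mm above the slot floor); x points into the slot; all three are empty at the start and any knife may go in any
- brush_jar: glass jar with three brushes, 72 mm across, 95 high without the brushes, bystander. Origin: centre of its underside
- tape_roll: roll of masking tape lying flat, 96 mm across, 25 high, bystander. Origin: centre of its underside
- sanding_block: cork sanding block 110 x 65 x 30 mm, bystander. Origin: centre of its underside

How it is judged:
At the end, for the whole second after the job is handed in: Each tub present stands upright (0.1 rad) with a lid home: axes within 5 mm and 0.08 rad, at most 2.5 mm above home. Each knife present lies in a rack slot, blade edge 77 mm or more past the mouth (87 when fully in), within 0.2 rad of the slot. Tubs at rest (((horizontal distance between lid_a_mid and tub_a below 0.005 m and z of lid_a_mid in the frame of tub_a between 0.062 and 0.0675 m and angle between the z axis of lid_a_mid and the z axis of tub_a, either way round below 0.08 rad and angle between lid_a_mid's own z axis and vertical below 0.3 rad) or (horizontal distance between lid_b_mid and tub_a below 0.005 m and z of lid_b_mid in the frame of tub_a between 0.062 and 0.0675 m and angle between the z axis of lid_b_mid and the z axis of tub_a, either way round below 0.08 rad and angle between lid_b_mid's own z axis and vertical below 0.3 rad) or (horizontal distance between lid_c_mid and tub_a below 0.005 m and z of lid_c_mid in the frame of tub_a between 0.062 and 0.0675 m and angle between the z axis of lid_c_mid and the z axis of tub_a, either way round below 0.08 rad and angle between lid_c_mid's own z axis and vertical below 0.3 rad) or (horizontal distance between lid_d_mid and tub_a below 0.005 m and z of lid_d_mid in the frame of tub_a between 0.062 and 0.0675 m and angle between the z axis of lid_d_mid and the z axis of tub_a, either way round below 0.08 rad and angle between lid_d_mid's own z axis and vertical below 0.3 rad)) and ((horizontal distance between lid_a_mid and tub_b below 0.005 m and z of lid_a_mid in the frame of tub_b between 0.062 and 0.0675 m and angle between the z axis of lid_a_mid and the z axis of tub_b, either way round below 0.08 rad and angle between lid_a_mid's own z axis and vertical below 0.3 rad) or (horizontal distance between lid_b_mid and tub_b below 0.005 m and z of lid_b_mid in the frame of tub_b between 0.062 and 0.0675 m and angle between the z axis of lid_b_mid and the z axis of tub_b, either way round below 0.08 rad and angle between lid_b_mid's own z axis and vertical below 0.3 rad) or (horizontal distance between lid_c_mid and tub_b below 0.005 m and z of lid_c_mid in the frame of tub_b between 0.062 and 0.0675 m and angle between the z axis of lid_c_mid and the z axis of tub_b, either way round below 0.08 rad and angle between lid_c_mid's own z axis and vertical below 0.3 rad) or (horizontal distance between lid_d_mid and tub_b below 0.005 m and z of lid_d_mid in the frame of tub_b between 0.062 and 0.0675 m and angle between the z axis of lid_d_mid and the z axis of tub_b, either way round below 0.08 rad and angle between lid_d_mid's own z axis and vertical below 0.3 rad)) and ((horizontal distance between lid_a_mid and tub_c below 0.005 m and z of lid_a_mid in the frame of tub_c between 0.062 and 0.0675 m and angle between the z axis of lid_a_mid and the z axis of tub_c, either way round below 0.08 rad and angle between lid_a_mid's own z axis and vertical below 0.3 rad) or (horizontal distance between lid_b_mid and tub_c below 0.005 m and z of lid_b_mid in the frame of tub_c between 0.062 and 0.0675 m and angle between the z axis of lid_b_mid and the z axis of tub_c, either way round below 0.08 rad and angle between lid_b_mid's own z axis and vertical below 0.3 rad) or (horizontal distance between lid_c_mid and tub_c below 0.005 m and z of lid_c_mid in the frame of tub_c between 0.062 and 0.0675 m and angle between the z axis of lid_c_mid and the z axis of tub_c, either way round below 0.08 rad and angle between lid_c_mid's own z axis and vertical below 0.3 rad) or (horizontal distance between lid_d_mid and tub_c below 0.005 m and z of lid_d_mid in the frame of tub_c between 0.062 and 0.0675 m and angle between the z axis of lid_d_mid and the z axis of tub_c, either way round below 0.08 rad and angle between lid_d_mid's own z axis and vertical below 0.3 rad)) and ((horizontal distance between lid_a_mid and tub_d below 0.005 m and z of lid_a_mid in the frame of tub_d between 0.062 and 0.0675 m and angle between the z axis of lid_a_mid and the z axis of tub_d, either way round below 0.08 rad and angle between lid_a_mid's own z axis and vertical below 0.3 rad) or (horizontal distance between lid_b_mid and tub_d below 0.005 m and z of lid_b_mid in the frame of tub_d between 0.062 and 0.0675 m and angle between the z axis of lid_b_mid and the z axis of tub_d, either way round below 0.08 rad and angle between lid_b_mid's own z axis and vertical below 0.3 rad) or (horizontal distance between lid_c_mid and tub_d below 0.005 m and z of lid_c_mid in the frame of tub_d between 0.062 and 0.0675 m and angle between the z axis of lid_c_mid and the z axis of tub_d, either way round below 0.08 rad and angle between lid_c_mid's own z axis and vertical below 0.3 rad) or (horizontal distance between lid_d_mid and tub_d below 0.005 m and z of lid_d_mid in the frame of tub_d between 0.062 and 0.0675 m and angle between the z axis of lid_d_mid and the z axis of tub_d, either way round below 0.08 rad and angle between lid_d_mid's own z axis and vertical below 0.3 rad)) and angle between each of tub_a, tub_b, tub_c, tub_d's own z axis and vertical below 0.1 rad and height (world z) of each of tub_a, tub_b, tub_c, tub_d below 0.006 m and linear speed of each of tub_a, tub_b, tub_c, tub_d below 0.02 m/s and x of knife_a_tip in the frame of rack between 0.077 and 0.098 m and y of knife_a_tip in the frame of rack between -0.125 and 0.125 m and z of knife_a_tip in the frame of rack between 0.038 and 0.05 m and angle between the x axis of each of knife_a_tip, knife_b_tip, knife_c_tip and the x axis of rack, either way round below 0.2 rad and x of knife_b_tip in the frame of rack between 0.077 and 0.098 m and y of knife_b_tip in the frame of rack between -0.125 and 0.125 m and z of knife_b_tip in the frame of rack between 0.038 and 0.05 m and x of knife_c_tip in the frame of rack between 0.077 and 0.098 m and y of knife_c_tip in the frame of rack between -0.125 and 0.125 m and z of knife_c_tip in the frame of rack between 0.038 and 0.05 m); the robot touches nothing.
It fails at once if the brush jar is pushed more than 40 mm away (distance of brush_jar from where it was at the start of the episode above 0.04 m).
It fails at once if the tape roll is pushed more than 40 mm away (distance of tape_roll from where it was at the start of the episode above 0.04 m).
It fails at once if the sanding block is pushed more than 40 mm away (distance of sanding_block from where it was at the start of the episode above 0.04 m).
Of tub_c, tub_d, knife_b, knife_c only 3 to 4 are there at a start; the rules pass over those that are not, and their reading is None.
At some moment in a run one of knife_b, knife_c, lid_a, lid_b, lid_d may be knocked a few centimetres aside while the robot is not near it.
Once in a run the grip may slacken for a moment while it holds something.
It also fails if it takes over 208 s, if anything falls off the work surface, if the arm or the gripper's body presses on something with over 40 N, if the wrist force passes 120 N, or if a joint passes its speed limit or range.

## Working session

There is one attempt and no reset: what is moved stays moved. The work goes in short steps, Python scripts to look and compute and a shell command to move; the robot and the scene stay as the last step left them, time stands still between calls to the robot, and variables do not carry over. Pictures are saved under pics/ and viewed, at most 14 in all, crops included, and the job is handed in when it is done.

```bash
ls; mkdir -p pics; python3 - <<'E'
from bench import r
import cv2,numpy as np
for n in ("top","scene"):
    im,d=r.read_camera(n); cv2.imwrite(f"pics/{n}0.png",im[:,:,::-1]); np.save(f"{n}_d.npy",d)
    c=r.camera_info(n); E=np.array(c["extrinsics"]); print(n,np.array(c["K"]).round(1).tolist(),(-E[:3,:3].T@E[:3,3]).round(3),E[:3,:3].round(2).tolist())
print(r.pinch_z,r.sense())
E
```

```text
pics
top [[508.9, 0.0, 319.4], [0.0, 508.9, 240.1], [0.0, 0.0, 1.0]] [ 0.347 -0.116  1.552] [[-0.01, -1.0, -0.0], [-0.98, 0.01, -0.17], [0.17, 0.0, -0.98]]
scene [[544.9, 0.0, 318.7], [0.0, 544.9, 240.0], [0.0, 0.0, 1.0]] [ 1.384 -0.825  0.834] [[0.67, 0.75, 0.01], [0.45, -0.39, -0.8], [-0.6, 0.54, -0.59]]
-0.0187 {'time': 0.1, 'joint_pos': array([-1.45407515e+00,  3.59449306e-01,  1.51131376e+00,  1.19820841e-05,
        1.27252797e+00, -1.15114361e-01]), 'joint_vel': array([-0.00061152, -0.00143654, -0.00294894, -0.00011163,  0.00094108,
       -0.00116836]), 'effort': array([-1.64480967e-03, -5.28656566e+01, -2.79349959e+01, -3.27801472e-04,
        5.04858050e-03,  3.04530784e-05]), 'tool_pos': array([ 0.13777483, -0.58333554,  0.23053191]), 'tool_rot': array([-8.49195366e-04,  9.93288901e-01,  1.15656552e-01,  5.04277264e-06]), 'wrist_force': array([-0.68792079, -0.48316805,  0.1813001 ]), 'torque': array([ 0.00910985, -0.01028296, -0.0216407 ]), 'grasp_force': 0.0, 'grip_width': 0.08512135062906917}
```

View pics/top0.png

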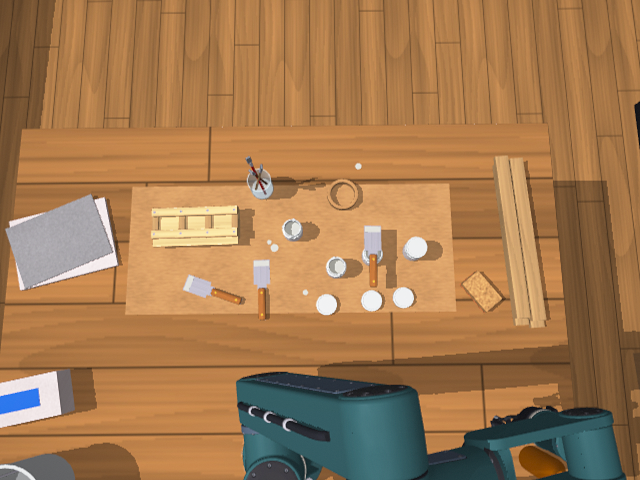

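View pics/scene0.png

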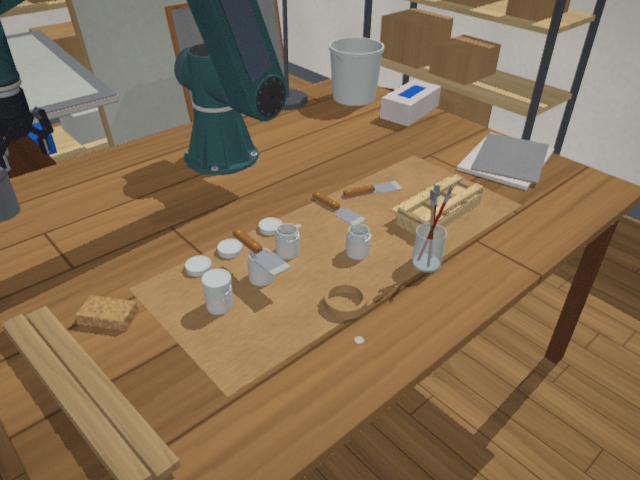

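The top view shows four tubs at pixels (292,229), (337,267), (372,255, under knife_a) and (415,247, lid perched). Loose lids are at (327,304), (371,300) and (403,297), the knives at (373,255), (262,290) and (212,290), and the rack at (195,226). All four optional things are present.

```bash
cat > h.py <<'E'
from bench import r
import cv2,numpy as np
from scipy.spatial.transform import Rotation as R
def w(cam,px,z,c=None):
    "pixels -> world points on plane height z"
    c=c or r.camera_info(cam);K=np.array(c["K"]);E=np.array(c["extrinsics"])
    px=np.atleast_2d(np.array(px,float)); d=np.linalg.solve(K,np.c_[px,np.ones(len(px))].T).T@E[:3,:3]
    o=-E[:3,:3].T@E[:3,3]; return o+d*((z-o[2])/d[:,2])[:,None]
def cloud(cam,d,c=None):
    c=c or r.camera_info(cam);K=np.array(c["K"]);E=np.array(c["extrinsics"])
    v,u=np.mgrid[:480,:640]; P=np.stack([(u-K[0,2])/K[0,0]*d,(v-K[1,2])/K[1,1]*d,d],-1)
    return (P-E[:3,3])@E[:3,:3]
def yaw(q):
    "world direction of tool x axis"
    M=R.from_quat(np.roll(q,-1)).as_matrix(); return M.round(3).tolist()
E
python3 - <<'E'
from h import *
f=lambda n,p,z:print(n,w("top",p,z)[:,:2].round(3).tolist())
f("lids",[(327,304),(371.5,300),(403,297)],.016)
f("tubs rim",[(292,225),(336.5,264)],.07)
f("lidb top",[(415.5,245)],.082)
f("knifeA grip ends/blade end",[(374,287),(374,255),(373,227)],.085)
f("knB grip ends, blade end",[(262,318),(262,289),(262,262)],.01)
f("knC",[(241,300),(213,291),(188,283)],.01)
f("rack corners top",[(152,208),(238,207),(238,244),(152,246)],.058)
f("jar,tape,block",[(260,188),(343,194),(482,291)],.0)
print(yaw(r.sense()["tool_rot"]))
E=np.array(r.camera_info("wrist")["extrinsics"]);c=-E[:3,:3].T@E[:3,3];print(c,E[:3,:3].round(2).tolist(),r.camera_info("wrist")["K"])
E
```

```text
lids [[0.424, -0.133], [0.434, -0.266], [0.442, -0.361]]
tubs rim [[0.656, -0.031], [0.537, -0.162]]
lidb top [[0.589, -0.393]]
knifeA grip ends/blade end [[0.468, -0.268], [0.561, -0.271], [0.644, -0.27]]
knB grip ends, blade end [[0.385, 0.063], [0.472, 0.063], [0.554, 0.064]]
knC [[0.439, 0.126], [0.467, 0.212], [0.492, 0.288]]
rack corners top [[0.716, 0.392], [0.716, 0.132], [0.602, 0.131], [0.599, 0.387]]
jar,tape,block [[0.791, 0.074], [0.768, -0.188], [0.459, -0.604]]
[[0.973, 0.23, -0.0], [0.23, -0.973, 0.002], [0.0, -0.002, -1.0]]
[ 0.21998081 -0.56462788  0.37369308] [[0.23, -0.97, -0.0], [-0.92, -0.22, 0.33], [-0.32, -0.07, -0.94]] [[393.85821889   0.         319.36423837]
 [  0.         393.85821889 237.95717931]
 [  0.           0.           1.        ]]
```

```bash
python3 -m jog '{"dp":[[4,3,1],[8,6,2],[12,9,3],[16,12,4],[20,16,5]],"turn":[[0,0,-0.1],[0,0,-0.2],[0,0,-0.233],[0,0,-0.233],[0,0,-0.233]],"hand":[1,1,1,1,1]}' 40 >/dev/null
python3 -m jog '{"dp":[[4,3,0],[8,6,0],[12,9,0],[16,12,0],[18,15.5,0]],"turn":[[0,0,0],[0,0,0],[0,0,0],[0,0,0],[0,0,0]],"hand":[1,1,1,1,1]}'
python3 -m jog '{"dp":[[0,0,0],[0,0,0]],"turn":[[0,0,0],[0,0,0]],"hand":[1,1]}'
cat > snap.py <<'E'
import sys; from h import *
s=r.sense(); im,d=r.read_camera("wrist"); c=r.camera_info("wrist")
cv2.imwrite(f"pics/{sys.argv[1]}.png",im[:,:,::-1]); np.savez(f"{sys.argv[1]}.npz",d=d,im=im,K=c["K"],extrinsics=c["extrinsics"])
print(s["time"],s["tool_pos"].round(4),yaw(s["tool_rot"]))
E
python3 snap.py w1
```

```text
time: 1.1
tool_pos: [0.5127, -0.2755, 0.2789]
tool_rot: [0.0, 1.0, -0.0, 0.001]
wrist_force: [-0.1, -0.3, -0.2]
grip_width: 0.0851
grasp_force: 0.0
time: 1.3
tool_pos: [0.5099, -0.2758, 0.2788]
tool_rot: [-0.0, 1.0, 0.001, -0.001]
wrist_force: [-0.0, 0.4, 0.1]
grip_width: 0.085
grasp_force: 0.0
1.3 [ 0.5099 -0.2758  0.2788] [[1.0, 0.001, -0.001], [0.001, -1.0, 0.0], [-0.001, -0.0, -1.0]]
```

View pics/w1.png

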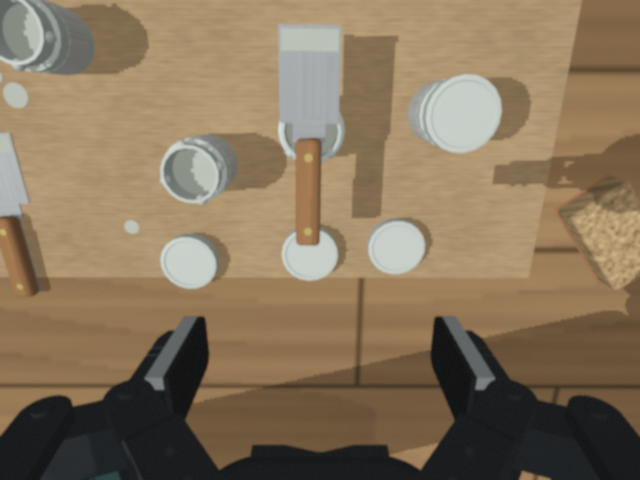

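Knife_a's grip runs from (308,140) to (308,243), its blade tip is at about (310,25), and tub_a is beneath at (312,135). Loose lids are at (190,262), (310,254) and (397,246); the perched lid is at (460,112). Knife_b (left edge) now appears turned from where it was. I'll measure from depth.

```bash
python3 - <<'E'
from h import *
f=np.load("w1.npz"); P=cloud("wrist",f["d"],f)
def st(n,u0,u1,v0,v1,z0,z1):
    q=P[v0:v1,u0:u1].reshape(-1,3); m=(q[:,2]>z0)&(q[:,2]<z1); q=q[m]
    if len(q)<10: print(n,len(q)); return
    print(n,len(q),"lo",np.percentile(q,1,0).round(4),"hi",np.percentile(q,99,0).round(4),"mid",((np.percentile(q,1,0)+np.percentile(q,99,0))/2).round(4), "pca",cv2.fitLine(q[:,:2].astype(np.float32),2,0,.01,.01)[:2].ravel().round(3))
print(P[200,308],P[70,310],P[330,360])
st("gripA",285,335,130,250,.078,.1)
st("bladeA",270,350,20,110,.06,.08)
st("lidmid",275,345,225,285,.01,.03)
st("lidL",155,225,230,295,.01,.03)
st("lidR",360,430,215,280,.01,.03)
st("perch",410,510,70,160,.07,.1)
st("tubc",155,240,130,210,.06,.08)
st("tubd",0,60,0,80,.06,.08)
E
```

```text
[ 0.51302193 -0.26705894  0.08933235] [ 0.61794904 -0.26923873  0.07146389] [ 0.32766481 -0.32674538  0.00135619]
gripA 2658 lo [ 0.4725 -0.2774  0.0833] hi [ 0.5641 -0.2558  0.0893] mid [ 0.5183 -0.2666  0.0863] pca [ 1.    -0.012]
bladeA 5253 lo [ 0.5876 -0.2928  0.0708] hi [ 0.6513 -0.2438  0.0745] mid [ 0.6194 -0.2683  0.0726] pca [ 1.    -0.028]
lidmid 1924 lo [ 0.405  -0.2942  0.0123] hi [ 0.4599 -0.2367  0.0179] mid [ 0.4324 -0.2655  0.0151] pca [ 0.118 -0.993]
lidL 2338 lo [ 0.3953 -0.1602  0.011 ] hi [ 0.454  -0.1018  0.018 ] mid [ 0.4246 -0.131   0.0145] pca [ 0.761 -0.649]
lidR 2382 lo [ 0.4137 -0.3897  0.0114] hi [ 0.4721 -0.3316  0.018 ] mid [ 0.4429 -0.3606  0.0147] pca [0.845 0.534]
perch 4796 lo [ 0.5555 -0.4237  0.0728] hi [ 0.6128 -0.3649  0.0834] mid [ 0.5841 -0.3943  0.0781] pca [0.097 0.995]
tubc 1122 lo [ 0.5057 -0.1887  0.0604] hi [ 0.5607 -0.1346  0.0721] mid [ 0.5332 -0.1616  0.0662] pca [ 0.525 -0.851]
tubd 1087 lo [ 0.6195 -0.0594  0.0602] hi [ 0.6698 -0.0136  0.0721] mid [ 0.6446 -0.0365  0.0662] pca [ 0.807 -0.59 ]
```

```bash
python3 -m jog '{"dp":[[1,0.5,-5],[2,0.9,-10],[2,0.9,-15],[2,0.9,-19],[2,0.9,-21.9]],"turn":[[0,0,0],[0,0,0],[0,0,0],[0,0,0],[0,0,0]],"hand":[1,1,1,1,1]}' 40
python3 -m jog '{"dp":[[0,0,0],[0,0,0],[0,0,0],[0,0,0],[0,0,0]],"turn":[[0,0,0],[0,0,0],[0,0,0],[0,0,0],[0,0,0]],"hand":[0.5,0,-1,-1,-1]}' 60
python3 -m jog '{"dp":[[0,0,0],[0,0,0],[0,0,0]],"turn":[[0,0,0],[0,0,0],[0,0,0]],"hand":[-1,-1,-1]}' 60
```

```text
time: 1.85
tool_pos: [0.5273, -0.2684, 0.0572]
tool_rot: [-0.001, 1.0, -0.002, -0.002]
wrist_force: [-0.9, -0.2, 0.0]
grip_width: 0.0853
grasp_force: 0.0
time: 2.35
tool_pos: [0.531, -0.2688, 0.0625]
tool_rot: [0.001, 1.0, -0.001, 0.002]
wrist_force: [-1.0, -0.0, 5.8]
grip_width: 0.0209
grasp_force: 59.2
time: 2.65
tool_pos: [0.531, -0.2688, 0.0624]
tool_rot: [0.001, 1.0, -0.0, 0.001]
wrist_force: [-2.0, -0.5, 6.2]
grip_width: 0.0213
grasp_force: 59.2
```

```bash
python3 -m jog '{"dp":[[0,0,1],[0,0,4],[0,0,9],[0,0,14],[-1,4,14]],"turn":[[0,0,0],[0,0,0],[0,0,0],[0,0,0],[0,0,0]],"hand":[-1,-1,-1,-1,-1]}' 60
python3 -m jog '{"dp":[[-1,5,0],[-2,10,0],[-3,15,0],[-4,20,0],[-5,25,0]],"turn":[[0,0,0],[0,0,0],[0,0,0],[0,0,0],[0,0,0]],"hand":[-1,-1,-1,-1,-1]}'
python3 -m jog '{"dp":[[-1,5,0],[-2,10,0],[-3,15,0],[-4,20,0],[-4,24,0]],"turn":[[0,0,0],[0,0,0],[0,0,0],[0,0,0],[0,0,0]],"hand":[-1,-1,-1,-1,-1]}'
python3 -m jog '{"dp":[[0,0,0],[0,0,0]],"turn":[[0,0,0],[0,0,0]],"hand":[-1,-1]}'
python3 snap.py w2
```

```text
time: 3.15
tool_pos: [0.5266, -0.2342, 0.2094]
tool_rot: [0.006, 1.0, -0.002, 0.008]
wrist_force: [1.9, 0.4, -0.2]
grip_width: 0.0211
grasp_force: 58.5
time: 3.65
tool_pos: [0.4702, 0.0192, 0.2014]
tool_rot: [-0.0, 1.0, -0.001, 0.001]
wrist_force: [-0.0, 1.0, -1.4]
grip_width: 0.0208
grasp_force: 58.5
time: 4.15
tool_pos: [0.429, 0.2596, 0.2014]
tool_rot: [-0.0, 1.0, -0.0, 0.0]
wrist_force: [0.6, 0.9, -1.7]
grip_width: 0.0211
grasp_force: 58.5
time: 4.35
tool_pos: [0.4305, 0.2582, 0.201]
tool_rot: [-0.0, 1.0, 0.001, 0.0]
wrist_force: [0.1, -0.2, -0.9]
grip_width: 0.021
grasp_force: 58.7
4.35 [0.4305 0.2582 0.201 ] [[1.0, 0.002, 0.001], [0.002, -1.0, 0.0], [0.001, -0.0, -1.0]]
```

View pics/w2.png

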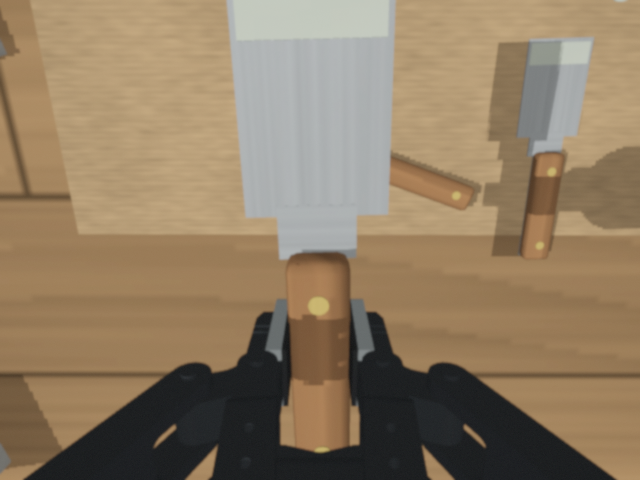

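The knife is held straight, its grip running from (318,255) downwards. Knife_c's grip is at (430,180) and knife_b at (545,150). The rack is above the frame, so I'll move forward for a look.

```bash
python3 -m jog '{"dp":[[4,2,2],[8,4,4],[10,4,6],[10,4,6],[10,4,6]],"turn":[[0,0,0],[0,0,0],[0,0,0],[0,0,0],[0,0,0]],"hand":[-1,-1,-1,-1,-1]}'
python3 snap.py w3
python3 - <<'E'
from h import *
f=np.load("w2.npz"); P=cloud("wrist",f["d"],f)
for n,(u0,u1,v0,v1,z0,z1) in dict(grip=(290,347,255,300,.15,.3),blade=(225,400,0,215,.15,.3)).items():
    q=P[v0:v1,u0:u1].reshape(-1,3); q=q[(q[:,2]>z0)&(q[:,2]<z1)]
    A=np.c_[q[:,:2],np.ones(len(q))]; print(n,np.percentile(q,1,0).round(4),np.percentile(q,99,0).round(4),"plane",np.linalg.lstsq(A,q[:,2],rcond=None)[0].round(4),np.median(q[:,2]))
# blade side edges direction
for v in (60,130,200):
    row=P[v,215:410]; m=row[:,2]>.15; print(v,row[m][0].round(4),row[m][-1].round(4))
f=np.load("w3.npz");P3=cloud("wrist",f["d"],f)
Pt=cloud("top",np.load("top_d.npy"))
for n,q in(("top",Pt.reshape(-1,3)),("w3",P3.reshape(-1,3))):
    q=q[(q[:,0]>.57)&(q[:,0]<.75)&(q[:,1]>.1)&(q[:,1]<.42)]; t=q[(q[:,2]>.052)&(q[:,2]<.066)]
    if len(t)>20: print(n,len(t),np.percentile(t,1,0).round(4),np.percentile(t,99,0).round(4))
E
```

```text
time: 4.9
tool_pos: [0.5307, 0.2955, 0.2601]
tool_rot: [0.0, 1.0, -0.002, -0.0]
wrist_force: [0.1, 0.1, -1.2]
grip_width: 0.0207
grasp_force: 58.6
4.9 [0.5307 0.2955 0.2601] [[1.0, -0.004, -0.001], [-0.004, -1.0, -0.0], [-0.001, 0.0, -1.0]]
grip [0.4521 0.248  0.2176] [0.4655 0.2666 0.2269] plane [-0.2992 -0.0035  0.363 ] 0.22515745551602898
blade [0.4784 0.2342 0.2093] [0.5428 0.2833 0.2124] plane [0.0044 0.0018 0.2081] 0.21080501621054215
60 [0.527  0.2839 0.2107] [0.527  0.2341 0.2108]
130 [0.5062 0.2832 0.2119] [0.5061 0.2338 0.2113]
200 [0.4827 0.2829 0.211 ] [0.4824 0.2329 0.2097]
top 1449 [0.6238 0.1371 0.0522] [0.7179 0.3889 0.0651]
w3 5270 [0.6232 0.1386 0.0551] [0.6515 0.3923 0.0593]
```

View pics/w3.png

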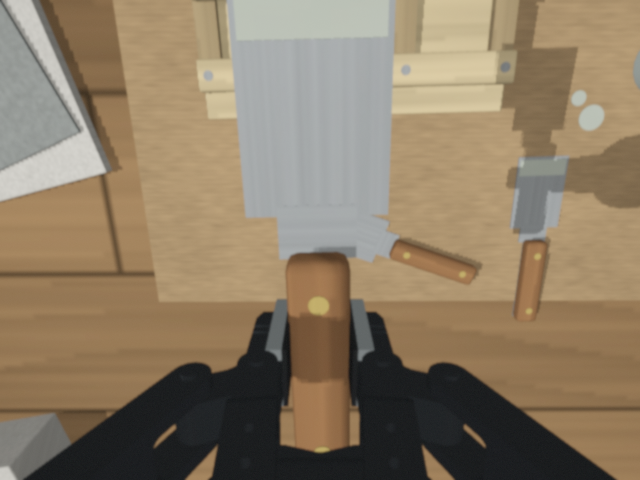

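The rack's front bar spans (200,72) to (515,66), with the lip below it at rows 85–118. The rack is slightly yawed, so I'll fit it.

```bash
python3 - <<'E'
from h import *
f=np.load("w3.npz");P=cloud("wrist",f["d"],f)
def front(z0,z1,x0,x1):
    o=[]
    for u in range(205,512,6):
        c=P[:140,u]; m=(c[:,2]>z0)&(c[:,2]<z1)&(c[:,0]>x0)&(c[:,0]<x1)
        if m.sum()>2: q=c[m]; o.append(q[q[:,0].argmin()])
    return np.array(o)
for z in((.05,.065,.6,.66),(.034,.047,.57,.63)):
    o=front(*z); b=np.polyfit(o[:,1],o[:,0],1); e=o[:,0]-np.polyval(b,o[:,1]); o=o[abs(e)<.003];print(len(o),np.polyfit(o[:,1],o[:,0],1).round(4),np.polyval(b,.265).round(4),o[:,1].min().round(4),o[:,1].max().round(4),np.median(o[:,2]).round(4))
# bar ends
q=P[40:100].reshape(-1,3);q=q[(q[:,2]>.05)&(q[:,2]<.065)&(q[:,0]>.62)&(q[:,0]<.66)];print(q[:,1].min(),q[:,1].max())
# floor / side walls heights visible, row just above bar
for v in (5,15,25): print(v,[(u,P[v,u].round(3).tolist()) for u in range(190,520,12) if P[v,u,2]<.1 ])
E
```

```text
25 [-0.0234  0.6313] 0.6251 0.1389 0.3888 0.0562
23 [-0.0237  0.6095] 0.6032 0.1374 0.3906 0.0388
0.13665900545484105 0.39425953988006834
5 [(190, [0.695, 0.41, 0.001]), (202, [0.686, 0.387, 0.048]), (214, [0.686, 0.378, 0.047]), (226, [0.687, 0.37, 0.039]), (406, [0.685, 0.226, 0.047]), (418, [0.687, 0.215, 0.039]), (430, [0.686, 0.205, 0.04]), (442, [0.687, 0.196, 0.04]), (454, [0.687, 0.186, 0.039]), (466, [0.686, 0.177, 0.041]), (478, [0.687, 0.166, 0.038]), (490, [0.687, 0.157, 0.039]), (502, [0.685, 0.151, 0.049]), (514, [0.685, 0.141, 0.048])]
15 [(190, [0.687, 0.412, -0.001]), (202, [0.679, 0.388, 0.048]), (214, [0.679, 0.379, 0.046]), (226, [0.68, 0.371, 0.04]), (406, [0.678, 0.226, 0.049]), (418, [0.68, 0.214, 0.038]), (430, [0.68, 0.204, 0.038]), (442, [0.679, 0.195, 0.04]), (454, [0.679, 0.185, 0.04]), (466, [0.68, 0.175, 0.039]), (478, [0.679, 0.166, 0.04]), (490, [0.679, 0.156, 0.04]), (502, [0.678, 0.149, 0.048]), (514, [0.678, 0.14, 0.049])]
25 [(190, [0.679, 0.413, -0.002]), (202, [0.672, 0.389, 0.047]), (214, [0.671, 0.379, 0.048]), (226, [0.672, 0.371, 0.041]), (406, [0.671, 0.225, 0.047]), (418, [0.672, 0.214, 0.04]), (430, [0.672, 0.204, 0.04]), (442, [0.672, 0.194, 0.04]), (454, [0.672, 0.184, 0.039]), (466, [0.672, 0.175, 0.04]), (478, [0.672, 0.165, 0.039]), (490, [0.672, 0.155, 0.041]), (502, [0.671, 0.148, 0.047]), (514, [0.671, 0.138, 0.047])]
```

```bash
python3 -m jog '{"dp":[[-3,3,-3],[-6,4.85,-7],[-6,4.85,-12],[-6,4.85,-17],[-6,4.85,-22.4]],"turn":[[0,0,0],[0,0,0],[0,0,0],[0,0,0],[0,0,0]],"hand":[-1,-1,-1,-1,-1]}'
python3 -m jog '{"dp":[[0,0,0],[1.5,0,0],[3,0,0],[4.5,0,0],[4.5,0,0]],"turn":[[0,0,0],[0,0,0],[0,0,0],[0,0,0],[0,0,0]],"hand":[-1,-1,-1,-1,-1]}'
```

```text
time: 5.45
tool_pos: [0.4681, 0.3446, 0.0424]
tool_rot: [0.0, 1.0, -0.0, -0.001]
wrist_force: [1.0, 0.1, -1.2]
grip_width: 0.0209
grasp_force: 58.7
time: 5.95
tool_pos: [0.505, 0.3448, 0.044]
tool_rot: [0.001, 1.0, -0.001, -0.011]
wrist_force: [-30.4, 7.2, 4.1]
grip_width: 0.0208
grasp_force: 66.5
```

```bash
python3 -m jog '{"dp":[[-2.5,0,0],[-3,0,0],[-3,0,-0.5],[-3,0,-0.7],[-3,0,-0.7]],"turn":[[0,0,0],[0,0,0],[0,0,0],[0,0,0],[0,0,0]],"hand":[-1,-1,-1,-1,-1]}'
python3 snap.py w4
python3 - <<'E'
from h import *
f=np.load("w4.npz"); P=cloud("wrist",f["d"],f); t=r.sense()["tool_pos"]
for v in (20,60,130,200):
    row=P[v,215:410]; m=(row[:,2]>t[2]-.02); print(v,row[m][0].round(4),row[m][-1].round(4))
q=P[:210,240:380].reshape(-1,3); A=np.c_[q[:,:2],np.ones(len(q))]; print(np.linalg.lstsq(A,q[:,2],rcond=None)[0].round(4),np.median(q,0),q.max(0),t)
E
```

```text
time: 6.45
tool_pos: [0.4878, 0.3461, 0.0377]
tool_rot: [-0.0, 1.0, -0.001, 0.001]
wrist_force: [-0.2, -0.2, -0.3]
grip_width: 0.0209
grasp_force: 62.8
6.45 [0.4878 0.3461 0.0377] [[1.0, -0.002, 0.002], [-0.002, -1.0, 0.001], [0.002, -0.001, -1.0]]
20 [0.5949 0.3725 0.0484] [0.5945 0.3228 0.0497]
60 [0.5838 0.3721 0.05  ] [0.5838 0.3226 0.0488]
130 [0.5631 0.372  0.0485] [0.563  0.3222 0.0478]
200 [0.5397 0.3716 0.048 ] [0.5396 0.3219 0.0478]
[ 0.0492 -0.0465  0.0375] [0.57104544 0.34857042 0.04894549] [0.60016181 0.38334529 0.18086112] [0.48743802 0.34601881 0.03760388]
```

```bash
python3 -m jog '{"dp":[[0,-0.15,-0.4],[0,-0.15,-0.4],[1.5,-0.1,-0.4],[3,-0.1,-0.4],[4,-0.05,-0.4]],"turn":[[0,0,0],[0,0,0],[0,0,0],[0,0,0],[0,0,0]],"hand":[-1,-1,-1,-1,-1]}'
```

```text
time: 7.0
tool_pos: [0.5288, 0.3458, 0.0336]
tool_rot: [-0.001, 1.0, -0.001, 0.001]
wrist_force: [-0.7, -0.1, -0.5]
grip_width: 0.0208
grasp_force: 62.8
```

Inside the slot with no force. Continuing.

```bash
python3 -m jog '{"dp":[[1.5,0.05,0],[3,0.05,0],[4.5,0.1,0],[5.3,0.1,0],[5.3,0.1,0]],"turn":[[0,0,0],[0,0,0],[0,0,0],[0,0,0],[0,0,0]],"hand":[-1,-1,-1,-1,-1]}'
python3 -m jog '{"dp":[[0.3,0,0],[0.6,0,0],[0.6,0,0]],"turn":[[0,0,0],[0,0,0],[0,0,0]],"hand":[-1,-1,-1]}'
```

```text
time: 7.5
tool_pos: [0.5808, 0.3464, 0.0333]
tool_rot: [-0.0, 1.0, -0.001, 0.001]
wrist_force: [0.3, -0.5, -0.7]
grip_width: 0.0207
grasp_force: 62.8
time: 7.8
tool_pos: [0.5848, 0.3464, 0.0333]
tool_rot: [-0.0, 1.0, -0.001, 0.0]
wrist_force: [0.6, 0.2, -1.5]
grip_width: 0.0206
grasp_force: 62.8
```

```bash
python3 -m jog '{"dp":[[0.3,0,0],[0.5,0,0],[0.5,0,0]],"turn":[[0,0,0],[0,0,0],[0,0,0]],"hand":[-1,-1,-1]}'
python3 -m jog '{"dp":[[0,0,-0.15],[0,0,-0.15],[0,0,-0.15],[0,0,-0.15],[0,0,-0.15]],"turn":[[0,0,0],[0,0,0],[0,0,0],[0,0,0],[0,0,0]],"hand":[-0.2,-0.2,-0.2,-0.2,-0.2]}'
python3 -m jog '{"dp":[[0,0,3],[-2,0,8],[-4,0,13],[-4,0,17],[-4,0,17]],"turn":[[0,0,0],[0,0,0],[0,0,0],[0,0,0],[0,0,0]],"hand":[-0.2,0,1,1,1]}'
python3 snap.py w5
```

```text
time: 8.1
tool_pos: [0.5901, 0.3465, 0.0334]
tool_rot: [-0.0, 1.0, -0.001, 0.0]
wrist_force: [0.3, 0.8, -0.3]
grip_width: 0.0206
grasp_force: 62.8
time: 8.6
tool_pos: [0.5898, 0.3464, 0.0318]
tool_rot: [-0.0, 1.0, -0.001, 0.0]
wrist_force: [-0.1, -0.3, 0.1]
grip_width: 0.034
grasp_force: 0.0
time: 9.1
tool_pos: [0.5532, 0.3487, 0.2098]
tool_rot: [-0.003, 1.0, -0.0, 0.006]
wrist_force: [1.0, 0.2, 0.1]
grip_width: 0.0837
grasp_force: 0.0
9.1 [0.5532 0.3487 0.2098] [[1.0, -0.0, 0.012], [-0.001, -1.0, 0.006], [0.012, -0.006, -1.0]]
```

View pics/w5.png

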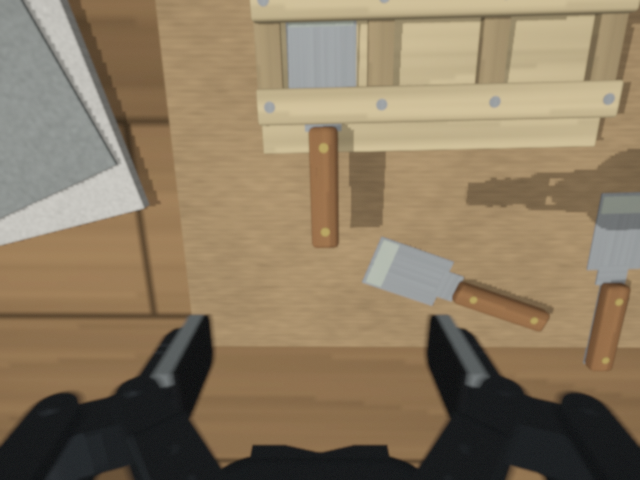

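Knife_a is in the left slot, its grip front at (323,127) just under the bar edge at row 120. Knife_c is at (455–548,288–322) with its blade to the left; knife_b is at (608,325). Measuring both.

```bash
cat > knife.py <<'E'
from h import *
def knife(f,box,P=None):
    "wooden pixels in box -> grip rectangle on the bench (top of grip z .017)"
    im=f["im"]; u0,u1,v0,v1=box; hsv=cv2.cvtColor(im,cv2.COLOR_RGB2HSV)
    P=cloud("wrist",f["d"],f) if P is None else P
    m=np.zeros(im.shape[:2],bool); m[v0:v1,u0:u1]=True
    m&=(P[...,2]>.008)&(hsv[...,1]>110)
    n,l,s,_=cv2.connectedComponentsWithStats(m.astype(np.uint8)); k=1+s[1:,4].argmax()
    q=P[l==k][:,:2]; c,wh,a=cv2.minAreaRect((q*1000).astype(np.float32)); bx=cv2.boxPoints((c,wh,a))/1000
    e=[bx[1]-bx[0],bx[2]-bx[1]]; L=max(e,key=np.linalg.norm); return np.array(c)/1000,np.array(wh).round(1),np.arctan2(L[1],L[0]).round(3)
E
python3 - <<'E'
from knife import *
f=np.load("w5.npz"); P=cloud("wrist",f["d"],f)
print("C",knife(f,(430,580,260,350),P)); print("B",knife(f,(580,640,270,385),P))
m=P[120:250,300:345].reshape(-1,3); m=m[m[:,2]>.05]; print("A grip", np.percentile(m,[1,99],0).round(4))
g=P[115:180,323]; print([x.round(3).tolist() for x in g[:30:2]])
print(r.sense()["joint_pos"].round(3))
E
```

```text
C (array([0.51851282, 0.25127805]), array([297.4,  51.1]), np.float32(0.855))
B (array([0.53198309, 0.17814761]), array([387.8,  77.9]), np.float32(0.822))
A grip [[0.5284 0.3335 0.0504]
 [0.625  0.3564 0.056 ]]
[[0.628, 0.346, 0.055], [0.627, 0.346, 0.055], [0.626, 0.346, 0.055], [0.624, 0.346, 0.054], [0.623, 0.346, 0.052], [0.621, 0.345, 0.039], [0.62, 0.346, 0.051], [0.619, 0.346, 0.053], [0.617, 0.346, 0.052], [0.616, 0.346, 0.054], [0.614, 0.346, 0.054], [0.613, 0.346, 0.054], [0.612, 0.346, 0.052], [0.61, 0.346, 0.053], [0.609, 0.346, 0.055]]
[0.456 0.45  1.427 0.    1.256 2.028]
```

```bash
python3 - <<'E'
from h import *
f=np.load("w5.npz"); im=f["im"]; hsv=cv2.cvtColor(im,cv2.COLOR_RGB2HSV)
m=((hsv[...,0]<14)&(hsv[...,1]>140)).astype(np.uint8)
for n,(u0,u1,v0,v1) in dict(C=(430,580,260,350),B=(580,640,270,385)).items():
    k=np.zeros_like(m);k[v0:v1,u0:u1]=m[v0:v1,u0:u1]; _,l,s,_=cv2.connectedComponentsWithStats(k); i=1+s[1:,4].argmax()
    v,u=np.nonzero(l==i); q=w("wrist",np.c_[u,v],.013,f)[:,:2]; c,wh,a=cv2.minAreaRect((q*1000).astype(np.float32)); b=cv2.boxPoints((c,wh,a)); e=max([b[1]-b[0],b[2]-b[1]],key=np.linalg.norm)
    print(n,len(u),np.round(c,1),np.round(wh,1),np.arctan2(e[1],e[0]).round(3))
E
```

```text
Traceback (most recent call last):
ValueError: attempt to get argmax of an empty sequence
```

```bash
cat > kn.py <<'E'
import sys; from h import *
def grip(f,seed,z=.013):
    im=f["im"]; hsv=cv2.cvtColor(im,cv2.COLOR_RGB2HSV); p=hsv[seed[1],seed[0]].astype(int)
    g=cv2.GaussianBlur(im,(3,3),0); m=np.zeros((482,642),np.uint8)
    cv2.floodFill(g.copy(),m,seed,0,(9,)*3,(9,)*3,4|cv2.FLOODFILL_MASK_ONLY)
    l=cv2.morphologyEx(m[1:-1,1:-1],cv2.MORPH_CLOSE,np.ones((9,9)))
    v,u=np.nonzero(l); q=w("wrist",np.c_[u,v],z,f)[:,:2]; c,wh,a=cv2.minAreaRect((q*1000).astype(np.float32)); b=cv2.boxPoints((c,wh,a)); e=max([b[1]-b[0],b[2]-b[1]],key=np.linalg.norm)
    return p,len(u),np.round(c,1),np.round(wh,1),np.arctan2(e[1],e[0]).round(3)
if __name__=="__main__":
    f=np.load(sys.argv[1]+".npz")
    for s in sys.argv[2:]: print(*grip(f,tuple(map(int,s.split(",")))))
E
python3 kn.py w5 502,305 607,330
```

```text
[ 15 130 145] 307200 [471.4 351.7] [480.2 728.3] -1.566
[ 14 129 152] 307200 [471.4 351.7] [480.2 728.3] -1.566
```

```bash
sed -i 's/(9,)\*3,(9,)\*3,4|/(26,)*3,(26,)*3,4|cv2.FLOODFILL_FIXED_RANGE|/' kn.py; python3 kn.py w5 502,305 607,330; python3 -c "
import numpy as np;im=np.load('w5.npz')['im'];print(im[305,495:512:4].tolist(),im[240,500],im[400,320],im[340,500])"
```

```text
[ 15 130 145] 2910 [454.7 172.5] [99.2 32.3] 1.228
[ 14 129 152] 9323 [362.2 101.6] [200.9 171. ] 0.319
[[156, 115, 77], [150, 111, 74], [143, 105, 71], [138, 101, 68], [135, 99, 66]] [165 140 105] [137 109  77] [163 138 103]
```

```bash
python3 -m jog '{"dp":[[-2,-4,0],[-4,-8,-1],[-6,-12,-2],[-8,-15,-3],[-9.2,-15.8,-5]],"turn":[[0,0,0.14],[0,0,0.28],[0,0,0.42],[0,0,0.56],[0,0,0.70]],"hand":[1,1,1,1,1]}' >/dev/null
python3 -m jog '{"dp":[[0,0,-1],[0,0,-2],[0,0,-3],[0,0,-3],[0,0,-3]],"turn":[[0,0,0.14],[0,0,0.28],[0,0,0.42],[0,0,0.54],[0,0,0.54]],"hand":[1,1,1,1,1]}'
python3 -m jog '{"dp":[[0,0,0]],"turn":[[0,0,0]],"hand":[1]}' >/dev/null
python3 snap.py w6
```

```text
time: 10.15
tool_pos: [0.4568, 0.188, 0.1204]
tool_rot: [-0.001, 0.814, 0.581, -0.001]
wrist_force: [-0.2, 1.0, -0.0]
grip_width: 0.0852
grasp_force: 0.0
10.25 [0.4574 0.1882 0.1211] [[0.329, 0.944, -0.001], [0.944, -0.329, -0.0], [-0.001, -0.001, -1.0]]
```

View pics/w6.png

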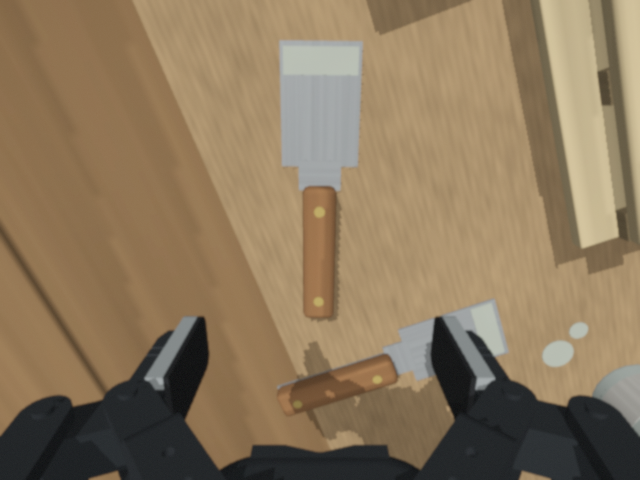

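Knife_c is aligned with the tool, its grip running from (319,187) front to (319,318) rear. Knife_b lies below it, grip from (395,370) to (285,400).

```bash
python3 - <<'E'
from h import *
f=np.load("w6.npz"); print("C front,rear,tip",w("wrist",[(319.5,188),(319,317)],.015,f).round(4).tolist(),w("wrist",[(280,42),(362,42)],.002,f).round(4).tolist())
print("B front,rear,tip corners",w("wrist",[(393,370),(287,400)],.013,f).round(4).tolist(),w("wrist",[(494,303),(506,352)],.002,f).round(4).tolist())
E
```

```text
C front,rear,tip [[0.468, 0.2183, 0.015], [0.4367, 0.1295, 0.015]] [[0.4739, 0.3076, 0.002], [0.5205, 0.2914, 0.002]]
B front,rear,tip corners [[0.4746, 0.0664, 0.013], [0.388, 0.0664, 0.013]] [[0.5616, 0.0907, 0.002], [0.5622, 0.0449, 0.002]]
```

```bash
python3 -m jog '{"dp":[[-0.1,-0.2,-4],[-0.1,-0.2,-8],[-0.1,-0.2,-10.5],[-0.1,-0.2,-11.8],[-0.1,-0.2,-11.8]],"turn":[[0,0,0],[0,0,0],[0,0,0],[0,0,0],[0,0,0]],"hand":[0.5,0.2,0.2,0.2,0.2]}' 60
python3 -m jog '{"dp":[[0,0,0],[0,0,0],[0,0,0],[0,0,0],[0,0,0]],"turn":[[0,0,0],[0,0,0],[0,0,0],[0,0,0],[0,0,0]],"hand":[-1,-1,-1,-1,-1]}' 60
```

```text
time: 10.8
tool_pos: [0.4554, 0.186, 0.0021]
tool_rot: [-0.001, 0.815, 0.58, -0.002]
wrist_force: [-0.6, -0.3, 0.5]
grip_width: 0.0512
grasp_force: 0.0
time: 11.3
tool_pos: [0.4578, 0.1867, 0.005]
tool_rot: [0.0, 0.814, 0.58, 0.001]
wrist_force: [-0.0, -0.2, 7.1]
grip_width: 0.0205
grasp_force: 59.7
```

```bash
python3 -m jog '{"dp":[[0,0,1],[0,0,5],[0,0,10],[0,2,14],[0,4,14]],"turn":[[0,0,0],[0,0,-0.1],[0,0,-0.24],[0,0,-0.38],[0,0,-0.52]],"hand":[-1,-1,-1,-1,-1]}'  >/dev/null
python3 -m jog '{"dp":[[0,2,0],[0,3.8,0],[0,3.8,-2],[0,3.8,-4],[0,3.8,-6]],"turn":[[0,0,-0.14],[0,0,-0.28],[0,0,-0.42],[0,0,-0.56],[0,0,-0.695]],"hand":[-1,-1,-1,-1,-1]}'
python3 -m jog '{"dp":[[0,0,0],[0,0,0]],"turn":[[0,0,0],[0,0,0]],"hand":[-1,-1]}'
python3 snap.py w7
cat > held.py <<'E'
import sys; from h import *
f=np.load(sys.argv[1]+".npz"); P=cloud("wrist",f["d"],f); t=r.sense()["tool_pos"]
for v in (20,60,100,150,200):
    row=P[v,200:430]; m=np.abs(row[:,2]-t[2])<.03; q=row[m]; q=q[(q[:,1]-t[1]>-.035)&(q[:,1]-t[1]<.035)]
    if len(q)>10: print(v,"x",q[:,0].mean().round(4),"ymid",((q[0,1]+q[-1,1])/2).round(4),"w",(q[0,1]-q[-1,1]).round(4),"z-tcp",(np.median(q[:,2])-t[2]).round(4))
g=P[:,320]; k=np.abs(g[:,2]-t[2])<.035; print([(v,(g[v]-t).round(4)[[0,2]].tolist()) for v in range(205,275,5)],t)
E
python3 held.py w7
```

```text
time: 12.3
tool_pos: [0.4568, 0.2647, 0.0841]
tool_rot: [-0.0, 1.0, 0.009, 0.001]
wrist_force: [0.9, -0.3, -0.1]
grip_width: 0.0201
grasp_force: 59.1
time: 12.5
tool_pos: [0.4566, 0.2643, 0.0842]
tool_rot: [0.0, 1.0, 0.014, -0.0]
wrist_force: [0.0, -0.3, -0.8]
grip_width: 0.02
grasp_force: 59.1
12.5 [0.4566 0.2643 0.0842] [[1.0, 0.027, -0.001], [0.027, -1.0, -0.0], [-0.001, 0.0, -1.0]]
20 x 0.5668 ymid 0.2671 w 0.0498 z-tcp -0.0022
60 x 0.5549 ymid 0.2668 w 0.0496 z-tcp -0.0026
100 x 0.5421 ymid 0.2664 w 0.0494 z-tcp -0.0025
150 x 0.525 ymid 0.266 w 0.0499 z-tcp -0.0024
200 x 0.5064 ymid 0.2655 w 0.0499 z-tcp -0.0024
[(205, [0.0471, -0.0027]), (210, [0.0454, -0.0017]), (215, [0.0432, -0.0025]), (220, [0.041, -0.0031]), (225, [0.0394, -0.002]), (230, [0.0373, -0.0022]), (235, [0.0354, -0.0018]), (240, [0.033, -0.0025]), (245, [0.0338, 0.0054]), (250, [0.0335, 0.0095]), (255, [0.0323, 0.0116]), (260, [0.0306, 0.0123]), (265, [0.0292, 0.0135]), (270, [0.0267, 0.0122])] [0.4572286  0.26451649 0.08475893]
```

```bash
python3 -m jog '{"dp":[[0,-0.2,-2],[0,-0.2,-3.75],[0,-0.2,-3.75],[2.5,-0.2,-3.75],[5,-0.2,-3.75]],"turn":[[0,0,0],[0,0,0],[0,0,0],[0,0,0],[0,0,0]],"hand":[-1,-1,-1,-1,-1]}'
python3 -m jog '{"dp":[[1,0,0],[2,0,0],[3,0,0],[4,0.05,0],[4,0.05,0]],"turn":[[0,0,0],[0,0,0],[0,0,0],[0,0,0],[0,0,0]],"hand":[-1,-1,-1,-1,-1]}'
```

```text
time: 13.05
tool_pos: [0.5075, 0.2627, 0.0479]
tool_rot: [-0.0, 1.0, 0.013, 0.0]
wrist_force: [0.5, 0.1, -0.4]
grip_width: 0.0204
grasp_force: 59.1
time: 13.55
tool_pos: [0.5483, 0.2631, 0.0465]
tool_rot: [-0.0, 1.0, 0.012, 0.001]
wrist_force: [0.3, 0.6, -0.9]
grip_width: 0.0202
grasp_force: 59.1
```

```bash
python3 -m jog '{"dp":[[1.5,0.05,0],[3,0.1,0],[3.9,0.15,0],[4.2,0.15,0],[4.2,0.15,0]],"turn":[[0,0,0],[0,0,0],[0,0,0],[0,0,0],[0,0,0]],"hand":[-1,-1,-1,-1,-1]}'
python3 -m jog '{"dp":[[0.2,0,0],[0.4,0,0],[0.4,0,-0.15]],"turn":[[0,0,0],[0,0,0],[0,0,0]],"hand":[-1,-1,-1]}'
```

```text
time: 14.05
tool_pos: [0.5885, 0.2643, 0.046]
tool_rot: [0.0, 1.0, 0.012, -0.0]
wrist_force: [-0.6, 0.4, -0.9]
grip_width: 0.0204
grasp_force: 59.1
time: 14.35
tool_pos: [0.5926, 0.2644, 0.0449]
tool_rot: [-0.0, 1.0, 0.012, -0.0]
wrist_force: [-2.7, -0.2, 7.9]
grip_width: 0.0208
grasp_force: 60.3
```

```bash
python3 -m jog '{"dp":[[0,0,0],[0,0,0],[0,0,0],[0,0,4],[-3,-2,9]],"turn":[[0,0,0],[0,0,0],[0,0,0],[0,0,0],[0,0,0]],"hand":[-0.2,-0.2,-0.2,-0.2,0]}' >/dev/null
python3 -m jog '{"dp":[[-3,-4,2],[-6,-8,2],[-9,-12,2],[-12,-16,1],[-12.5,-18,-1.5]],"turn":[[0,0,0],[0,0,-0.026],[0,0,-0.026],[0,0,-0.026],[0,0,-0.026]],"hand":[1,1,1,1,1]}'
python3 -m jog '{"dp":[[0,0,0],[0,0,0]],"turn":[[0,0,0],[0,0,0]],"hand":[1,1]}' >/dev/null
python3 snap.py w8
```

```text
time: 15.35
tool_pos: [0.4411, 0.0665, 0.1116]
tool_rot: [0.0, 1.0, -0.001, 0.001]
wrist_force: [0.2, -0.0, -0.9]
grip_width: 0.0853
grasp_force: 0.0
15.55 [0.4436 0.0679 0.1104] [[1.0, -0.004, -0.0], [-0.004, -1.0, 0.0], [-0.0, -0.0, -1.0]]
```

View pics/w8.png

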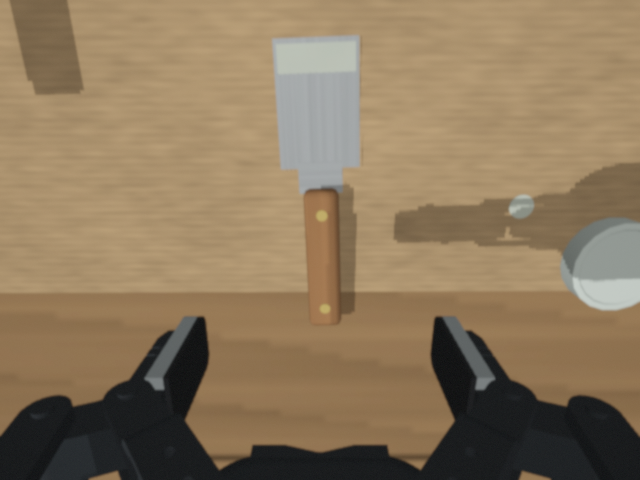

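Knife_b's grip runs from (321,190) front to (325,325) rear, almost aligned with the tool.

```bash
python3 - <<'E'
from h import *
f=np.load("w8.npz"); a=w("wrist",[(321.5,190),(324.5,324)],.015,f);t=w("wrist",[(273,38),(360,36)],.002,f); print(a.round(4).tolist(),t.round(4).tolist(),np.arctan2(*(t.mean(0)-a[1])[1::-1]))
E
```

```text
[[0.4776, 0.0669, 0.015], [0.3831, 0.0649, 0.015]] [[0.5638, 0.0947, 0.002], [0.5647, 0.0446, 0.002]] 0.026057971467859722
```

```bash
python3 -m jog '{"dp":[[0,-0.15,-4],[0,-0.15,-8],[0,-0.15,-10],[0,-0.15,-10.6],[0,-0.15,-10.6]],"turn":[[0,0,0.028],[0,0,0.028],[0,0,0.028],[0,0,0.028],[0,0,0.028]],"hand":[0.5,0.2,0.2,0.2,0.2]}' 60 >/dev/null
python3 -m jog '{"dp":[[0,0,0],[0,0,0],[0,0,0],[0,0,0],[0,0,0]],"turn":[[0,0,0],[0,0,0],[0,0,0],[0,0,0],[0,0,0]],"hand":[-1,-1,-1,-1,-1]}' 60
python3 -m jog '{"dp":[[0,0,1],[0,0,5],[0.3,4,8],[0.7,8,8],[1,11.8,8]],"turn":[[0,0,0],[0,0,0],[0,0,0],[0,0,0],[0,0,0]],"hand":[-1,-1,-1,-1,-1]}'
python3 -m jog '{"dp":[[0,0,0],[0,0,0]],"turn":[[0,0,0],[0,0,0]],"hand":[-1,-1]}' >/dev/null
python3 snap.py w9; python3 held.py w9
```

```text
time: 16.6
tool_pos: [0.4449, 0.0669, 0.0058]
tool_rot: [-0.0, 1.0, 0.013, 0.002]
wrist_force: [0.1, 2.8, 4.7]
grip_width: 0.0203
grasp_force: 59.1
time: 17.1
tool_pos: [0.455, 0.1862, 0.0871]
tool_rot: [-0.001, 1.0, 0.012, 0.002]
wrist_force: [0.4, -0.4, -0.3]
grip_width: 0.0203
grasp_force: 59.1
17.3 [0.4534 0.1852 0.0852] [[1.0, 0.028, 0.001], [0.028, -1.0, -0.0], [0.001, 0.0, -1.0]]
20 x 0.5628 ymid 0.1868 w 0.0496 z-tcp -0.0032
60 x 0.5508 ymid 0.1865 w 0.0498 z-tcp -0.0036
100 x 0.5379 ymid 0.1863 w 0.0499 z-tcp -0.0037
150 x 0.5206 ymid 0.1856 w 0.0494 z-tcp -0.0035
200 x 0.5019 ymid 0.1851 w 0.0497 z-tcp -0.0034
[(205, [0.0469, -0.0037]), (210, [0.045, -0.0034]), (215, [0.0432, -0.0029]), (220, [0.0409, -0.0037]), (225, [0.0389, -0.0035]), (230, [0.0369, -0.0035]), (235, [0.0352, -0.0023]), (240, [0.0328, -0.0032]), (245, [0.0307, -0.0033]), (250, [0.0311, 0.0032]), (255, [0.0314, 0.0091]), (260, [0.0304, 0.0115]), (265, [0.0279, 0.0103]), (270, [0.0266, 0.0119])] [0.45300565 0.18433948 0.08486971]
```

```bash
python3 -m jog '{"dp":[[0,-0.15,-2],[0,-0.15,-3.75],[0,-0.15,-3.75],[2.5,-0.15,-3.75],[5,-0.15,-3.75]],"turn":[[0,0,0],[0,0,0],[0,0,0],[0,0,0],[0,0,0]],"hand":[-1,-1,-1,-1,-1]}'
python3 -m jog '{"dp":[[1,0,0],[2,0,0],[3,0,0],[4,0.05,0],[4,0.05,0]],"turn":[[0,0,0],[0,0,0],[0,0,0],[0,0,0],[0,0,0]],"hand":[-1,-1,-1,-1,-1]}'
```

```text
time: 17.85
tool_pos: [0.5032, 0.1819, 0.0473]
tool_rot: [0.0, 1.0, 0.012, -0.001]
wrist_force: [1.1, 0.7, -0.1]
grip_width: 0.0198
grasp_force: 59.2
time: 18.35
tool_pos: [0.545, 0.1838, 0.047]
tool_rot: [-0.0, 1.0, 0.013, 0.001]
wrist_force: [-0.1, -0.1, -0.3]
grip_width: 0.0204
grasp_force: 59.2
```

```bash
python3 -m jog '{"dp":[[1.5,0.05,0],[3,0.1,0],[4.3,0.1,0],[4.8,0.1,0],[4.8,0.1,0]],"turn":[[0,0,0],[0,0,0],[0,0,0],[0,0,0],[0,0,0]],"hand":[-1,-1,-1,-1,-1]}'
python3 -m jog '{"dp":[[0.2,0,0],[0.4,0,0],[0.4,0,-0.15]],"turn":[[0,0,0],[0,0,0],[0,0,0]],"hand":[-1,-1,-1]}'
```

```text
time: 18.85
tool_pos: [0.5918, 0.1847, 0.0467]
tool_rot: [-0.0, 1.0, 0.013, 0.0]
wrist_force: [-0.2, 0.1, -0.9]
grip_width: 0.0202
grasp_force: 59.2
time: 19.15
tool_pos: [0.5954, 0.1847, 0.0456]
tool_rot: [-0.0, 1.0, 0.013, 0.0]
wrist_force: [-4.6, 0.2, 15.6]
grip_width: 0.0201
grasp_force: 61.1
```

```bash
python3 -m jog '{"dp":[[0,0,0],[0,0,0],[0,0,0],[0,0,4],[-2,0,9]],"turn":[[0,0,0],[0,0,0],[0,0,0],[0,0,0],[0,0,0]],"hand":[-0.2,-0.2,-0.2,-0.2,0]}' >/dev/null
python3 -m jog '{"dp":[[0,0,3],[0,0,5],[0,-3,7],[-2,-8,10],[-3,-13,12]],"turn":[[0,0,0],[0,0,0],[0,0,-0.025],[0,0,-0.025],[0,0,-0.025]],"hand":[1,1,1,1,1]}' >/dev/null
python3 snap.py w10
python3 -m jog '{"dp":[[-1,-5,1],[-2,-10,2],[-3,-15,3],[-4,-20,3],[-4,-24,3]],"turn":[[0,0,0],[0,0,0],[0,0,0],[0,0,0],[0,0,0]],"hand":[1,1,1,1,1]}' >/dev/null
python3 -m jog '{"dp":[[0,0,0],[0,0,0]],"turn":[[0,0,0],[0,0,0]],"hand":[1,1]}' >/dev/null
python3 snap.py w11
python3 -c "
import cv2,numpy as np
a=cv2.imread('pics/w10.png');b=cv2.imread('pics/w11.png');cv2.imwrite('pics/c1.png',cv2.resize(np.vstack([a,b]),(400,600)))"
```

```text
20.15 [0.5496 0.0688 0.2466] [[1.0, 0.003, 0.001], [0.003, -1.0, 0.0], [0.001, -0.0, -1.0]]
20.9 [ 0.51   -0.1715  0.2752] [[1.0, -0.002, -0.0], [-0.002, -1.0, 0.001], [-0.0, -0.001, -1.0]]
```

View pics/c1.png

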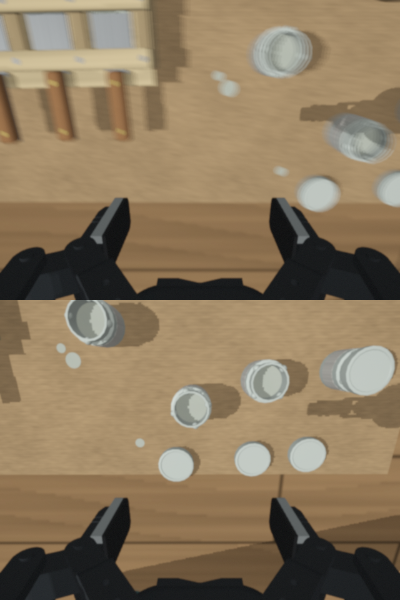

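All three knives are in the rack with their grips at the bar. The lower half shows the four tubs, the right one with its perched lid, and three loose lids in a row in front.

```bash
cat > circ.py <<'E'
import sys; from h import *
# usage: circ.py snap  name:x,y,z,rad ...   robust circle fit of top surface at height z, outline radius rad
def fit(P,x,y,z,rad,ring=False):
    q=P.reshape(-1,3); q=q[(np.hypot(q[:,0]-x,q[:,1]-y)<rad+.012)&(abs(q[:,2]-z)<.005)]
    c=np.array([x,y])
    for _ in range(8):
        k=q[np.hypot(*(q[:,:2]-c).T)<rad+.006][:,:2]
        # outline: outermost point per angle sector
        a=np.arctan2(*(k-c).T[::-1]); rr=np.hypot(*(k-c).T); s=((a+np.pi)/(2*np.pi)*36).astype(int)%36
        o=np.array([k[s==i][np.argsort(rr[s==i])[int(.97*(s==i).sum())-0 if (s==i).sum()>33 else -1]] for i in range(36) if (s==i).sum()>3])
        A=np.c_[2*o,np.ones(len(o))]; sol=np.linalg.lstsq(A,(o**2).sum(1),rcond=None)[0]; c=sol[:2]
    return c.round(4),round(float(np.sqrt(sol[2]+c@c)),4),len(o),np.median(q[:,2]).round(4),k.mean(0).round(4)
if __name__=="__main__":
    f=np.load(sys.argv[1]+".npz"); P=cloud("wrist",f["d"],f)
    for a in sys.argv[2:]:
        n,v=a.split(":"); print(n,*fit(P,*map(float,v.split(","))))
E
python3 circ.py w11 lidL:.4246,-.131,.016,.031 lidM:.434,-.266,.016,.031 lidR:.443,-.3606,.016,.031 perch:.586,-.394,.082,.031 tubC:.535,-.162,.07,.026 tubA:.578,-.268,.07,.026 tubD:.65,-.035,.07,.026
```

```text
lidL [ 0.4242 -0.1283] 0.0306 36 0.0158 [ 0.4251 -0.1284]
lidM [ 0.4347 -0.2633] 0.0305 36 0.0156 [ 0.4356 -0.2632]
lidR [ 0.443  -0.3588] 0.0306 36 0.0155 [ 0.4439 -0.3584]
perch [ 0.585  -0.3923] 0.0306 36 0.081 [ 0.5858 -0.3918]
tubC [ 0.5328 -0.1578] 0.0267 36 0.0699 [ 0.533  -0.1579]
tubA [ 0.5701 -0.2664] 0.0266 36 0.0697 [ 0.5708 -0.2668]
tubD [ 0.6477 -0.0273] 0.0264 31 0.0696 [ 0.6438 -0.0266]
```

```bash
python3 -m jog '{"dp":[[1.5,-5,-3],[3,-10,-6],[4.5,-15,-9],[6,-20,-12],[7.5,-22.1,-15]],"turn":[[0,0,0],[0,0,0],[0,0,0],[0,0,0],[0,0,0]],"hand":[-1,-1,-1,-1,-1]}' 60 >/dev/null
python3 -m jog '{"dp":[[0,0,-1],[0,0,-3],[0,0,-4.2],[0,0,-4.2],[0,0,-4.2]],"turn":[[0,0,0],[0,0,0],[0,0,0],[0,0,0],[0,0,0]],"hand":[-1,-1,-1,-1,-1]}'
python3 -m jog '{"dp":[[0,0,-0.2],[0,0,-0.4],[0,0,-0.6]],"turn":[[0,0,0],[0,0,0],[0,0,0]],"hand":[-1,-1,-1]}'
```

```text
time: 21.95
tool_pos: [0.5765, -0.3705, 0.1023]
tool_rot: [-0.0, 1.0, 0.001, 0.0]
wrist_force: [0.9, 1.0, 0.2]
grip_width: 0.0003
grasp_force: 0.0
time: 22.25
tool_pos: [0.5765, -0.372, 0.0965]
tool_rot: [0.0, 1.0, 0.0, 0.001]
wrist_force: [-0.3, -0.2, 0.2]
grip_width: -0.0003
grasp_force: 0.0
```

```bash
python3 -m jog '{"dp":[[0.9,-2.1,0],[0.9,-2.1,0],[0.9,-2.1,-1.2],[0.9,-2.1,-1.5],[0.9,-2.1,-1.6]],"turn":[[0,0,0],[0,0,0],[0,0,0],[0,0,0],[0,0,0]],"hand":[-1,-1,-1,-1,-1]}'
python3 -m jog '{"dp":[[0,0,-0.2],[0,0,-0.4],[0,0,-0.4]],"turn":[[0,0,0],[0,0,0],[0,0,0]],"hand":[-1,-1,-1]}'
python3 -m jog '{"dp":[[0,0,-0.2],[0,0,-0.3],[0,0,-0.3]],"turn":[[0,0,0],[0,0,0],[0,0,0]],"hand":[-1,-1,-1]}'
```

```text
time: 22.75
tool_pos: [0.5844, -0.3915, 0.079]
tool_rot: [-0.001, 1.0, 0.0, -0.001]
wrist_force: [-0.6, 1.2, 4.3]
grip_width: 0.0003
grasp_force: 2.3
time: 23.05
tool_pos: [0.5847, -0.3921, 0.0752]
tool_rot: [-0.0, 1.0, 0.001, -0.0]
wrist_force: [-0.4, -0.8, -0.6]
grip_width: 0.0001
grasp_force: 0.1
time: 23.35
tool_pos: [0.585, -0.3927, 0.0731]
tool_rot: [-0.0, 1.0, 0.0, -0.0]
wrist_force: [-2.1, 0.6, 5.3]
grip_width: 0.0002
grasp_force: 2.7
```

```bash
python3 -m jog '{"dp":[[0,0,-0.1],[0,0,-0.15],[0,0,-0.15]],"turn":[[0,0,0],[0,0,0],[0,0,0]],"hand":[-1,-1,-1]}'
python3 -m jog '{"dp":[[0,0,2],[-3,0.5,7],[-7,1.5,10],[-11,2.5,10],[-14,3.2,8]],"turn":[[0,0,0],[0,0,0],[0,0,0],[0,0,0],[0,0,0]],"hand":[-1,0,1,1,1]}' >/dev/null
python3 -m jog '{"dp":[[0,0,0],[0,0,0],[0,0,0]],"turn":[[0,0,0],[0,0,0],[0,0,0]],"hand":[1,1,1]}'
python3 snap.py w12; python3 circ.py w12 lidR:.443,-.3595,.016,.031 lidM:.434,-.266,.016,.031 perch:.585,-.393,.073,.031 tubA:.572,-.268,.07,.026
```

```text
time: 23.65
tool_pos: [0.5851, -0.3928, 0.0731]
tool_rot: [0.0, 1.0, 0.0, 0.0]
wrist_force: [-2.9, 3.4, 13.8]
grip_width: 0.0002
grasp_force: 7.0
time: 24.45
tool_pos: [0.4463, -0.3616, 0.1515]
tool_rot: [0.0, 1.0, 0.0, 0.001]
wrist_force: [-0.0, 0.2, -0.1]
grip_width: 0.0853
grasp_force: 0.0
24.45 [ 0.4463 -0.3616  0.1515] [[1.0, 0.001, 0.001], [0.001, -1.0, -0.001], [0.001, 0.001, -1.0]]
lidR [ 0.4431 -0.3605] 0.0304 36 0.0158 [ 0.4439 -0.3605]
lidM [ 0.4348 -0.2651] 0.0305 36 0.0159 [ 0.4359 -0.2653]
perch [ 0.5851 -0.3939] 0.0305 16 0.0728 [ 0.5685 -0.3939]
tubA [ 0.5691 -0.2685] 0.0262 24 0.0699 [ 0.5593 -0.2681]
```

```bash
python3 -m jog '{"dp":[[-0.3,0.1,-4.5],[-0.3,0.1,-9],[-0.3,0.1,-13],[-0.3,0.1,-15.2],[-0.3,0.1,-15.2]],"turn":[[0,0,0],[0,0,0],[0,0,0],[0,0,0],[0,0,0]],"hand":[0.8,0.8,0.8,0.8,0.8]}' 50
python3 -m jog '{"dp":[[0,0,0],[0,0,0],[0,0,0],[0,0,0]],"turn":[[0,0,0],[0,0,0],[0,0,0],[0,0,0]],"hand":[0.2,0.2,0.2,0.2]}' 50
python3 -m jog '{"dp":[[0,0,1],[0,0,5],[0,0,10],[0,0,14],[0,0,14]],"turn":[[0,0,0],[0,0,0],[0,0,0],[0,0,0],[0,0,0]],"hand":[0.2,0.2,0.2,0.2,0.2]}'
python3 snap.py w13; python3 -c "
from circ import *
f=np.load('w13.npz');P=cloud('wrist',f['d'],f);t=r.sense()['tool_pos'];q=P.reshape(-1,3);k=q[(abs(q[:,0]-t[0])<.04)&(abs(q[:,1]-t[1])<.04)&(q[:,2]>t[2]-.02)&(q[:,2]<t[2]+.03)]
print(t,k.min(0)-t,k.max(0)-t,np.median(k[:,2])-t[2]); print(fit(P,t[0],t[1],np.median(k[:,2]),.031))"
```

```text
time: 25.0
tool_pos: [0.4414, -0.3584, -0.004]
tool_rot: [-0.002, 1.0, 0.001, -0.002]
wrist_force: [-0.2, -0.7, -0.2]
grip_width: 0.0766
grasp_force: 0.0
time: 25.4
tool_pos: [0.4431, -0.3607, 0.0007]
tool_rot: [0.001, 1.0, 0.0, 0.001]
wrist_force: [0.4, 0.8, -0.3]
grip_width: 0.06
grasp_force: 53.8
time: 25.9
tool_pos: [0.4453, -0.3631, 0.1464]
tool_rot: [0.004, 1.0, 0.0, 0.004]
wrist_force: [0.9, -0.3, 0.2]
grip_width: 0.0601
grasp_force: 54.2
25.9 [ 0.4453 -0.3631  0.1464] [[1.0, 0.001, 0.009], [0.001, -1.0, -0.009], [0.009, 0.009, -1.0]]
[ 0.44400812 -0.36175532  0.14351888] [-0.03220609 -0.03999618 -0.00017096] [0.03054415 0.03999624 0.02998511] 0.015506617673331224
(array([ 0.444 , -0.3621]), 0.031, 36, np.float64(0.159), array([ 0.4459, -0.362 ]))
```

```bash
python3 -m jog '{"dp":[[3.5,2.5,0],[7,5,0],[10.5,7.5,0],[12.7,9.2,0],[12.7,9.2,-2]],"turn":[[0,0,0],[0,0,0],[0,0,0],[0,0,0],[0,0,0]],"hand":[0.2,0.2,0.2,0.2,0.2]}'
python3 -m jog '{"dp":[[0,0,-2],[0,0,-4],[0,0,-4.5],[0,0,-4.5]],"turn":[[0,0,0],[0,0,0],[0,0,0],[0,0,0]],"hand":[0.2,0.2,0.2,0.2]}'
```

```text
time: 26.45
tool_pos: [0.5734, -0.266, 0.1205]
tool_rot: [0.001, 1.0, 0.002, 0.002]
wrist_force: [-0.5, -0.5, -0.4]
grip_width: 0.0598
grasp_force: 54.2
time: 26.85
tool_pos: [0.5677, -0.267, 0.0727]
tool_rot: [-0.001, 1.0, 0.0, -0.002]
wrist_force: [0.9, -0.8, -0.4]
grip_width: 0.0602
grasp_force: 54.2
```

```bash
python3 -m jog '{"dp":[[0,0,0],[0,0,-0.3],[0,0,-0.6],[0,0,-0.6]],"turn":[[0,0,0],[0,0,0],[0,0,0],[0,0,0]],"hand":[0.2,0.2,0.2,0.2]}'
python3 -m jog '{"dp":[[0,0,-0.2],[0,0,-0.4],[0,0,-0.4]],"turn":[[0,0,0],[0,0,0],[0,0,0]],"hand":[0.2,0.2,0.2]}'
python3 -m jog '{"dp":[[0,0,-0.2],[0,0,-0.4],[0,0,-0.4]],"turn":[[0,0,0],[0,0,0],[0,0,0]],"hand":[0.2,0.2,0.2]}'
```

```text
time: 27.25
tool_pos: [0.569, -0.2679, 0.0684]
tool_rot: [-0.0, 1.0, 0.0, 0.0]
wrist_force: [-0.4, -0.1, -0.1]
grip_width: 0.0602
grasp_force: 54.2
time: 27.55
tool_pos: [0.5698, -0.268, 0.0648]
tool_rot: [0.0, 1.0, 0.0, 0.001]
wrist_force: [0.6, 0.8, 3.5]
grip_width: 0.0603
grasp_force: 54.6
time: 27.85
tool_pos: [0.5698, -0.2681, 0.0604]
tool_rot: [0.0, 1.0, 0.0, 0.001]
wrist_force: [2.0, -0.8, 0.5]
grip_width: 0.0601
grasp_force: 54.3
```

```bash
python3 -m jog '{"dp":[[0,0,-0.2],[0,0,-0.4],[0,0,-0.4]],"turn":[[0,0,0],[0,0,0],[0,0,0]],"hand":[0.2,0.2,0.2]}'
python3 -m jog '{"dp":[[0,0,0],[0,0,0],[0,0,0]],"turn":[[0,0,0],[0,0,0],[0,0,0]],"hand":[0.7,0.7,0.7]}'
python3 -m jog '{"dp":[[0,0,2],[0,0,6],[0,0,7],[0,0,7],[0,0,7]],"turn":[[0,0,0],[0,0,0],[0,0,0],[0,0,0],[0,0,0]],"hand":[0.7,0,-1,-1,-1]}'
python3 -m jog '{"dp":[[0,0,-3],[0,0,-4.7],[0,0,-5.3],[0,0,-5.5],[0,0,-5.5]],"turn":[[0,0,0],[0,0,0],[0,0,0],[0,0,0],[0,0,0]],"hand":[-1,-1,-1,-1,-1]}'
```

```text
time: 28.15
tool_pos: [0.5697, -0.268, 0.0572]
tool_rot: [0.0, 1.0, 0.0, 0.001]
wrist_force: [0.2, 1.7, 9.0]
grip_width: 0.0604
grasp_force: 55.2
time: 28.45
tool_pos: [0.5684, -0.2675, 0.0556]
tool_rot: [-0.0, 1.0, 0.0, -0.001]
wrist_force: [0.3, 0.0, -0.1]
grip_width: 0.0725
grasp_force: 0.0
time: 28.95
tool_pos: [0.5684, -0.2675, 0.1254]
tool_rot: [-0.0, 1.0, 0.0, -0.001]
wrist_force: [-0.8, -0.5, -0.5]
grip_width: 0.014
grasp_force: 0.0
time: 29.45
tool_pos: [0.5672, -0.2667, 0.073]
tool_rot: [-0.001, 1.0, 0.001, -0.002]
wrist_force: [-8.1, 4.8, 29.0]
grip_width: 0.0004
grasp_force: 14.3
```

```bash
python3 -m jog '{"dp":[[0,0,2],[-3,0,6],[-7,0.1,9],[-11,0.2,9],[-13.3,0.2,8]],"turn":[[0,0,0],[0,0,0],[0,0,0],[0,0,0],[0,0,0]],"hand":[-1,0,1,1,1]}' >/dev/null
python3 -m jog '{"dp":[[0,0,0],[0,0,0],[0,0,0],[0,0,0]],"turn":[[0,0,0],[0,0,0],[0,0,0],[0,0,0]],"hand":[1,1,1,1]}'
python3 snap.py w14; python3 circ.py w14 lidM:.4348,-.265,.016,.031 lidL:.4244,-.131,.016,.031 tubAlid:.57,-.268,.073,.031 tubC:.533,-.161,.07,.026
```

```text
time: 30.35
tool_pos: [0.4373, -0.2661, 0.1511]
tool_rot: [0.0, 1.0, 0.001, 0.0]
wrist_force: [0.0, 0.2, -0.2]
grip_width: 0.0853
grasp_force: 0.0
30.35 [ 0.4373 -0.2661  0.1511] [[1.0, 0.001, 0.0], [0.001, -1.0, -0.0], [0.0, 0.0, -1.0]]
lidM [ 0.4345 -0.2645] 0.0304 36 0.0158 [ 0.4353 -0.2646]
lidL [ 0.4445 -0.1294] 0.0266 36 0.0158 [ 0.4448 -0.1295]
tubAlid [ 0.5574 -0.2679] 0.0217 36 0.0728 [ 0.5563 -0.2679]
tubC [ 0.5328 -0.1595] 0.0267 36 0.0698 [ 0.534  -0.1585]
```

```bash
python3 -m jog '{"dp":[[-0.3,0.15,-4.5],[-0.3,0.15,-9],[-0.3,0.15,-13],[-0.3,0.15,-15.2],[-0.3,0.15,-15.2]],"turn":[[0,0,0],[0,0,0],[0,0,0],[0,0,0],[0,0,0]],"hand":[0.8,0.8,0.8,0.8,0.8]}' 50 >/dev/null
python3 -m jog '{"dp":[[0,0,0],[0,0,0],[0,0,0],[0,0,0]],"turn":[[0,0,0],[0,0,0],[0,0,0],[0,0,0]],"hand":[0.2,0.2,0.2,0.2]}' 50
python3 -m jog '{"dp":[[0,0,1],[0,0,5],[0,0,10],[0,0,14],[0,0,14]],"turn":[[0,0,0],[0,0,0],[0,0,0],[0,0,0],[0,0,0]],"hand":[0.2,0.2,0.2,0.2,0.2]}' >/dev/null
python3 -m jog '{"dp":[[0,0,0],[0,0,0]],"turn":[[0,0,0],[0,0,0]],"hand":[0.2,0.2]}'
python3 snap.py w15; python3 -c "
from circ import *
f=np.load('w15.npz');P=cloud('wrist',f['d'],f);t=r.sense()['tool_pos']
print(t,fit(P,t[0],t[1],t[2]+.0155,.031))"; python3 circ.py w15 tubC:.533,-.16,.07,.026 lidL:.4244,-.131,.016,.031
```

```text
time: 31.3
tool_pos: [0.4341, -0.265, 0.0006]
tool_rot: [0.001, 1.0, 0.0, 0.001]
wrist_force: [0.1, -0.2, -0.4]
grip_width: 0.0603
grasp_force: 53.8
time: 32.0
tool_pos: [0.4323, -0.2637, 0.1388]
tool_rot: [-0.0, 1.0, 0.0, -0.001]
wrist_force: [0.0, -0.7, -0.3]
grip_width: 0.0603
grasp_force: 54.3
32.0 [ 0.4323 -0.2637  0.1388] [[1.0, 0.001, -0.001], [0.001, -1.0, 0.001], [-0.001, -0.001, -1.0]]
[ 0.43209694 -0.26349769  0.13824747] (array([ 0.4334, -0.2639]), 0.0309, 36, np.float64(0.1538), array([ 0.4352, -0.2639]))
tubC [ 0.5325 -0.1596] 0.0265 36 0.0694 [ 0.5339 -0.1583]
lidL [ 0.4445 -0.1291] 0.0267 36 0.0154 [ 0.4447 -0.1293]
```

View pics/w15.png

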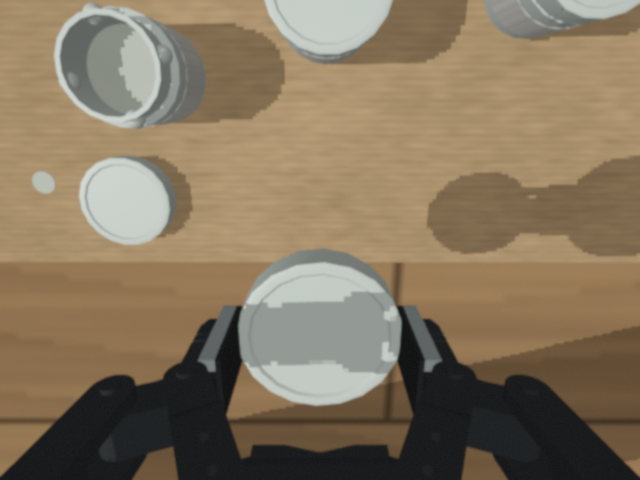

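The lid is held centred at (320,335). Tub_c is at (110,65), and lid L at (127,200) has been knocked forward about 2 cm. I'll measure it again later.

```bash
python3 -m jog '{"dp":[[3,3,0],[6,6,0],[9,9,0],[10,10.35,0],[10,10.35,-2]],"turn":[[0,0,0],[0,0,0],[0,0,0],[0,0,0],[0,0,0]],"hand":[0.2,0.2,0.2,0.2,0.2]}' >/dev/null
python3 -m jog '{"dp":[[0,0,-2],[0,0,-4],[0,0,-4.5],[0,0,-4.5],[0,0,-4.8]],"turn":[[0,0,0],[0,0,0],[0,0,0],[0,0,0],[0,0,0]],"hand":[0.2,0.2,0.2,0.2,0.2]}'
python3 -m jog '{"dp":[[0,0,-0.1],[0,0,-0.2],[0,0,-0.2]],"turn":[[0,0,0],[0,0,0],[0,0,0]],"hand":[0.2,0.2,0.2]}'
```

```text
time: 33.05
tool_pos: [0.5334, -0.1612, 0.0717]
tool_rot: [0.0, 1.0, 0.0, 0.0]
wrist_force: [0.4, -0.2, -0.8]
grip_width: 0.0604
grasp_force: 54.3
time: 33.35
tool_pos: [0.5336, -0.1611, 0.0699]
tool_rot: [0.0, 1.0, 0.0, 0.001]
wrist_force: [0.6, 0.4, 2.8]
grip_width: 0.06
grasp_force: 54.5
```

```bash
python3 -m jog '{"dp":[[0,0,0.4],[-0.15,0.15,0.4],[-0.15,0.15,0.4],[-0.15,0.15,0],[-0.15,0.15,-0.2]],"turn":[[0,0,0],[0,0,0],[0,0,0],[0,0,0],[0,0,0]],"hand":[0.2,0.2,0.2,0.2,0.2]}'
python3 -m jog '{"dp":[[0,0,-0.1],[0,0,-0.2],[0,0,-0.2]],"turn":[[0,0,0],[0,0,0],[0,0,0]],"hand":[0.2,0.2,0.2]}'
```

```text
time: 33.85
tool_pos: [0.5314, -0.1592, 0.0669]
tool_rot: [-0.0, 1.0, 0.0, -0.0]
wrist_force: [-0.6, 0.3, 0.3]
grip_width: 0.0602
grasp_force: 54.3
time: 34.15
tool_pos: [0.5318, -0.1592, 0.0653]
tool_rot: [-0.0, 1.0, 0.0, 0.0]
wrist_force: [-0.6, 1.6, 2.6]
grip_width: 0.0605
grasp_force: 54.5
```

Now it's seated on the beads; press on.

```bash
python3 -m jog '{"dp":[[0,0,-0.2],[0,0,-0.4],[0,0,-0.6],[0,0,-0.8],[0,0,-0.8]],"turn":[[0,0,0],[0,0,0],[0,0,0],[0,0,0],[0,0,0]],"hand":[0.2,0.2,0.2,0.2,0.2]}'
python3 -m jog '{"dp":[[0,0,-0.1],[0,0,-0.1]],"turn":[[0,0,0],[0,0,0]],"hand":[0.2,0.2]}'
```

```text
time: 34.65
tool_pos: [0.532, -0.1594, 0.0572]
tool_rot: [0.0, 1.0, 0.0, 0.0]
wrist_force: [2.4, 0.4, 1.7]
grip_width: 0.0604
grasp_force: 54.5
time: 34.85
tool_pos: [0.532, -0.1594, 0.0571]
tool_rot: [0.0, 1.0, 0.0, 0.0]
wrist_force: [-1.8, 1.1, 11.7]
grip_width: 0.0602
grasp_force: 55.4
```

```bash
python3 -m jog '{"dp":[[0,0,0],[0,0,0],[0,0,0]],"turn":[[0,0,0],[0,0,0],[0,0,0]],"hand":[0.7,0.7,0.7]}' >/dev/null
python3 -m jog '{"dp":[[0,0,2],[0,0,6],[0,0,7],[0,0,7],[0,0,7]],"turn":[[0,0,0],[0,0,0],[0,0,0],[0,0,0],[0,0,0]],"hand":[0.7,0,-1,-1,-1]}'  >/dev/null
python3 -m jog '{"dp":[[0,0,-3],[0,0,-4.7],[0,0,-5.2],[0,0,-5.4],[0,0,-5.4]],"turn":[[0,0,0],[0,0,0],[0,0,0],[0,0,0],[0,0,0]],"hand":[-1,-1,-1,-1,-1]}'
python3 -m jog '{"dp":[[0,0,2],[-3,1,6],[-6,2,9],[-8.6,3,8],[-8.6,3,8]],"turn":[[0,0,0],[0,0,0],[0,0,0],[0,0,0],[0,0,0]],"hand":[-1,0,1,1,1]}' >/dev/null
python3 -m jog '{"dp":[[0,0,0],[0,0,0],[0,0,0],[0,0,0]],"turn":[[0,0,0],[0,0,0],[0,0,0],[0,0,0]],"hand":[1,1,1,1]}'
python3 snap.py w16; python3 circ.py w16 lidL:.449,-.13,.016,.031 tubClid:.532,-.16,.073,.031
```

```text
time: 36.15
tool_pos: [0.5293, -0.1583, 0.073]
tool_rot: [-0.001, 1.0, 0.001, -0.002]
wrist_force: [-7.2, 2.5, 23.2]
grip_width: -0.0002
grasp_force: 11.6
time: 37.05
tool_pos: [0.4463, -0.1296, 0.152]
tool_rot: [-0.0, 1.0, 0.0, -0.0]
wrist_force: [-0.2, 0.5, -0.1]
grip_width: 0.0858
grasp_force: 0.0
37.05 [ 0.4463 -0.1296  0.152 ] [[1.0, 0.001, -0.0], [0.001, -1.0, 0.0], [-0.0, -0.0, -1.0]]
lidL [ 0.4508 -0.1285] 0.0304 36 0.0158 [ 0.4516 -0.1285]
tubClid [ 0.532  -0.1594] 0.0303 36 0.0728 [ 0.5331 -0.1595]
```

```bash
python3 -m jog '{"dp":[[0.45,0.1,-4.5],[0.45,0.1,-9],[0.45,0.1,-13],[0.45,0.1,-15.2],[0.45,0.1,-15.2]],"turn":[[0,0,0],[0,0,0],[0,0,0],[0,0,0],[0,0,0]],"hand":[0.8,0.8,0.8,0.8,0.8]}' 50 >/dev/null
python3 -m jog '{"dp":[[0,0,0],[0,0,0],[0,0,0],[0,0,0]],"turn":[[0,0,0],[0,0,0],[0,0,0],[0,0,0]],"hand":[0.2,0.2,0.2,0.2]}' 50
python3 -m jog '{"dp":[[0,0,1],[0,0,5],[0,0,10],[0,1,14],[3,5,14]],"turn":[[0,0,0],[0,0,0],[0,0,0],[0,0,0],[0,0,0]],"hand":[0.2,0.2,0.2,0.2,0.2]}' >/dev/null
python3 -m jog '{"dp":[[3,3,0],[6,5,0],[8,5,0],[8,5,0],[8,5,0],[8,5,0]],"turn":[[0,0,0],[0,0,0],[0,0,0],[0,0,0],[0,0,0],[0,0,0]],"hand":[0.2,0.2,0.2,0.2,0.2,0.2]}' || python3 -m jog '{"dp":[[3,3,0],[6,5,0],[8,5,0],[8,5,0],[8,5,0]],"turn":[[0,0,0],[0,0,0],[0,0,0],[0,0,0],[0,0,0]],"hand":[0.2,0.2,0.2,0.2,0.2]}'
python3 snap.py w17; python3 -c "
from circ import *
f=np.load('w17.npz');P=cloud('wrist',f['d'],f);t=r.sense()['tool_pos']
print(t,fit(P,t[0],t[1],t[2]+.0155,.031))"; python3 circ.py w17 tubD:.6477,-.0293,.07,.026
```

```text
time: 38.0
tool_pos: [0.4513, -0.1288, 0.0015]
tool_rot: [0.001, 1.0, 0.0, 0.001]
wrist_force: [-0.3, -1.1, -1.0]
grip_width: 0.0605
grasp_force: 53.8
time: 39.0
tool_pos: [0.5594, -0.0282, 0.1407]
tool_rot: [-0.0, 1.0, 0.001, -0.0]
wrist_force: [0.1, 0.2, -0.1]
grip_width: 0.0601
grasp_force: 54.2
39.0 [ 0.5594 -0.0282  0.1407] [[1.0, 0.001, -0.001], [0.001, -1.0, 0.0], [-0.001, -0.0, -1.0]]
[ 0.55867995 -0.02836295  0.14048348] (array([ 0.5596, -0.0287]), 0.0309, 36, np.float64(0.1551), array([ 0.5614, -0.0287]))
tubD [ 0.6478 -0.0287] 0.0265 36 0.0698 [ 0.6495 -0.0288]$: bad value
```

```bash
python3 -m jog '{"dp":[[4,0,0],[8,0,0],[8.8,0,-2],[8.8,0,-5],[8.8,0,-6.6]],"turn":[[0,0,0],[0,0,0],[0,0,0],[0,0,0],[0,0,0]],"hand":[0.2,0.2,0.2,0.2,0.2]}' >/dev/null
python3 -m jog '{"dp":[[0,0,0],[0,0,0],[0,0,-0.3],[0,0,-0.5],[0,0,-0.7]],"turn":[[0,0,0],[0,0,0],[0,0,0],[0,0,0],[0,0,0]],"hand":[0.2,0.2,0.2,0.2,0.2]}'
python3 -m jog '{"dp":[[0,0,-0.1],[0,0,-0.2],[0,0,-0.2]],"turn":[[0,0,0],[0,0,0],[0,0,0]],"hand":[0.2,0.2,0.2]}'
```

```text
time: 40.05
tool_pos: [0.6484, -0.0284, 0.068]
tool_rot: [0.0, 1.0, 0.0, 0.001]
wrist_force: [0.1, -0.0, -0.4]
grip_width: 0.0601
grasp_force: 54.3
time: 40.35
tool_pos: [0.6487, -0.0283, 0.066]
tool_rot: [0.0, 1.0, 0.0, 0.001]
wrist_force: [-0.1, 0.0, 4.6]
grip_width: 0.06
grasp_force: 54.8
```

```bash
python3 -m jog '{"dp":[[0,0,-0.2],[0,0,-0.4],[0,0,-0.6],[0,0,-0.8],[0,0,-0.8]],"turn":[[0,0,0],[0,0,0],[0,0,0],[0,0,0],[0,0,0]],"hand":[0.2,0.2,0.2,0.2,0.2]}'
python3 -m jog '{"dp":[[0,0,-0.1],[0,0,-0.1]],"turn":[[0,0,0],[0,0,0]],"hand":[0.2,0.2]}'
```

```text
time: 40.85
tool_pos: [0.6486, -0.0283, 0.0582]
tool_rot: [0.0, 1.0, 0.0, 0.001]
wrist_force: [-0.8, -0.4, 9.1]
grip_width: 0.0603
grasp_force: 55.2
time: 41.05
tool_pos: [0.6486, -0.0283, 0.0581]
tool_rot: [0.0, 1.0, 0.0, 0.001]
wrist_force: [-3.5, 0.4, 15.9]
grip_width: 0.06
grasp_force: 55.9
```

Release, confirm with a press, then a last look from above.

```bash
python3 -m jog '{"dp":[[0,0,0],[0,0,0],[0,0,0]],"turn":[[0,0,0],[0,0,0],[0,0,0]],"hand":[0.7,0.7,0.7]}' >/dev/null
python3 -m jog '{"dp":[[0,0,2],[0,0,6],[0,0,7],[0,0,7],[0,0,7]],"turn":[[0,0,0],[0,0,0],[0,0,0],[0,0,0],[0,0,0]],"hand":[0.7,0,-1,-1,-1]}'  >/dev/null
python3 -m jog '{"dp":[[0,0,-3],[0,0,-4.7],[0,0,-5.2],[0,0,-5.4],[0,0,-5.4]],"turn":[[0,0,0],[0,0,0],[0,0,0],[0,0,0],[0,0,0]],"hand":[-1,-1,-1,-1,-1]}'
python3 -m jog '{"dp":[[0,0,2],[-2,-3,6],[-4,-6,10],[-6,-9,14],[-8,-12,18]],"turn":[[0,0,0],[0,0,0],[0,0,0],[0,0,0],[0,0,0]],"hand":[-1,-1,-1,-1,-1]}' >/dev/null
python3 -m jog '{"dp":[[-1,-3,4],[-1,-5,8],[-1,-5,8],[-1,-5,8],[-1,-5,8]],"turn":[[0,0,0],[0,0,0],[0,0,0],[0,0,0],[0,0,0]],"hand":[-1,-1,-1,-1,-1]}'
python3 snap.py w18; python3 - <<'E'
from circ import *
f=np.load("w18.npz");P=cloud("wrist",f["d"],f)
for n,x,y in(("A",.57,-.268),("B",.585,-.394),("C",.532,-.1595),("D",.648,-.028)):
    q=P.reshape(-1,3);q=q[(np.hypot(q[:,0]-x,q[:,1]-y)<.027)&(q[:,2]>.06)];A=np.c_[q[:,:2]-[x,y],np.ones(len(q))]
    print(n,fit(P,x,y,.073,.031),"plane",np.linalg.lstsq(A,q[:,2],rcond=None)[0].round(4))
im,d=r.read_camera("top");cv2.imwrite("pics/top1.png",cv2.resize(im[150:340,110:510,::-1],(800,380)))
E
```

```text
time: 42.35
tool_pos: [0.6458, -0.028, 0.0731]
tool_rot: [-0.0, 1.0, 0.001, -0.002]
wrist_force: [-7.6, 0.5, 21.6]
grip_width: 0.0
grasp_force: 10.5
time: 43.35
tool_pos: [0.5628, -0.1888, 0.3185]
tool_rot: [-0.001, 1.0, 0.0, -0.002]
wrist_force: [-0.6, 0.2, -0.0]
grip_width: -0.0002
grasp_force: 0.0
43.35 [ 0.5628 -0.1888  0.3185] [[1.0, 0.001, -0.004], [0.001, -1.0, 0.002], [-0.004, -0.002, -1.0]]
A (array([ 0.5696, -0.2674]), 0.0304, 36, np.float64(0.0725), array([ 0.5702, -0.2674])) plane [1.1183 5.3598 0.1139]
B (array([ 0.585 , -0.3932]), 0.0305, 36, np.float64(0.0723), array([ 0.5857, -0.393 ])) plane [-0.0024  0.0001  0.0722]
C (array([ 0.5324, -0.1593]), 0.0304, 36, np.float64(0.0727), array([ 0.533 , -0.1593])) plane [7.6931 0.3882 0.1315]
D (array([ 0.6483, -0.0286]), 0.0305, 36, np.float64(0.0727), array([ 0.6491, -0.0288])) plane [-0.0022  0.0033  0.0725]
```

View pics/top1.png

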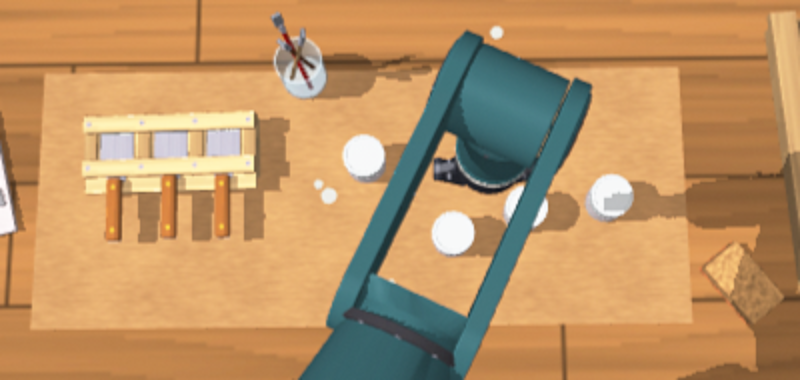

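View pics/w18.png

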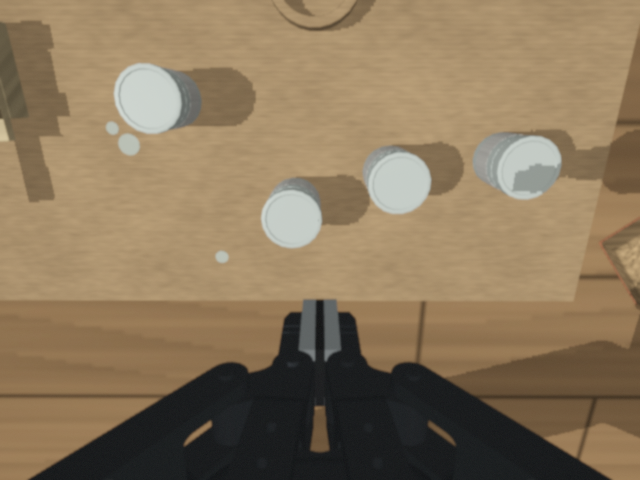

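The top view shows all three knives in the rack with their grips at the bar (about (113,180), (168,178) and (221,178)). The wrist view shows all four tubs lidded at (148,98), (292,218), (398,180) and (528,167). All four lid tops measure about 73 mm up, which is home.

```bash
python3 -c "
from bench import r
print(r.sign_off())"
```

```text
the job is handed in; nothing more can be done
None
```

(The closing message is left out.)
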